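# Put away the espresso set

### The arm

A 6-joint arm with a two-finger parallel gripper is mounted at the origin on the work surface. World frame = base frame: x ahead of the robot, y to its left, z up, the work surface at z = 0. Lengths are in m, angles in rad, forces in N, time in s.
With the tool pointing down it reaches from about 0.425 to 0.925 m from the base axis. Payload 12.5 kg.
Tool frame: the origin (TCP) lies midway between the tips of the shut fingers; the grasp point (between the pads) lies robot.pinch_z behind it (robot.pinch_z is the distance from the TCP to the grasp point, in m); x points along the fingers, z is the direction in which the jaws open and shut, and the axes are right-handed (so a half turn about x gives the same grasp; the last joint's range is limited). The gripper opens to 85 mm and grips with 20 to 120 N. Pads are 22 mm wide; open, the fingers measure 114 mm over their backs; the gripper's body (76 mm by 85 mm) begins 54 mm behind the grasp point. The pads swing forward as they close: fully open they stand 13 mm farther back than shut.
Start: joints at [-1.43, 0.491, 1.559, -0, 1.092, -0.106], TCP at [0.153, -0.606, 0.195] pointing down, gripper open.
Joint ranges: [-3.1, 3.1], [-0.84, 2.19], [0.05, 2.79], [-1.13, 4.28], [0.06, 2.93], [-2.69, 2.69]. Speed limits (rad/s): [2.22, 2.22, 2.79, 3.14, 3.14, 3.14].

### API

Orientations are given as a rotation vector (axis times angle).
In Python, from station import monitor, capture, robot, silhouettes gives the robot as it stands.
- The arm moves only by the tool drive_tool, never from a script. Its arguments are lists of equal length, an entry for each row: "linear": the shift along the world's x, y, z in mm, a list of three; "turn": the turn, a rotation vector about the world's x, y, z in rad, a list of three. In form: {"linear": [[dx, dy, dz], ...], "turn": [[rx, ry, rz], ...]}. A call has 1 to 8 rows; each row shifts and turns the commanded pose from where the row before left it; what a row does not reach is not made up. A row lasts 1/12 s, in which the tool goes at most 41.7 mm and 7.16 degrees, less where a joint would pass 70% of its speed; a pose out of reach is approached as far as the arm can. A call with a gripper value outside its range is refused whole. "hand" is the opening, from 0 (shut) to 1 (fully open), set as the call begins (left out, the last holds). The fingers move at their own pace and stop on an object; "squeeze" is the grip in N (left out, the last holds). Time passes only in rows, so rows that do not move let the fingers close. It gives the time, the measured TCP pose, the force and the opening at its end, in the units of the state.
- monitor.sense(): the state, without advancing time (a new reading comes with each control period).
- capture(name): name is "side" or "top" or "wrist"; returns a dict with "pixels" (384x512x3 uint8, blue, green, red), "depth" (384x512 float32, m along the optical axis (not along the pixel's ray), 0 where there is no reading), "K" (3x3 intrinsics, pixels), "k1" (the pictures are not rectified: a ray, as slopes to the right and down, at radius r is drawn at 1 + k1 r^2 times it, then the intrinsics apply), "cam_to_world" (4x4, takes a point from camera to world coordinates). Camera axes: x right, y down, z forward; pixel columns grow to the right and rows downward; lengths in m; the calibration is good to about 2 mm. A picture is of the moment at which its call begins.
- robot.hand_in(): hands the job in, once; it reports no verdict.
Trained networks look in a picture, given as the dict that the camera call returned (one of the last four; its "shot" number tells which), for a name from the list of things; names that differ only in an ending like _2 or _b are one class to them, and where a whole thing is asked for, a point or a joint stands for the part that bears it (a point fixed in the world has none). Each returns a list of dicts, best first, with "conf" (0 to 1); they miss things now and then, are a little off and sometimes report something else, mostly with a low value. They report only what shows in the picture. A call takes as long as a camera call.
- silhouettes(picture, name): "region" (384x512 bool, what is visible of it) and "extent" ([left, top, right, bottom] in pixels, round what is visible of it).
The state is a dict: "t": time; "qpos": joint angles; "joint_velocities": joint speeds; "tau": joint torques, N m; "ee_pos": TCP position; "ee_rot": TCP orientation; "wrist_force": force on the tool from outside, world axes, zero at the start; "wrist_torque": the same for the moment, N m; "width": opening from 0.0 (shut) to 1.0 (fully open).
Only numpy, scipy, OpenCV 4.12 (cv2) and the standard library are available. Lean on these libraries where they do the work, as an engineer would, in place of code of your own. Each camera call takes 0.05 s, during which the arm holds its last target. There are 200 camera calls.

### The job

Put the clean espresso set away: slide each saucer up out of the dish drainer and stand it fully down in a slot of the wooden saucer rack, one saucer to a slot, and hang each cup by its handle on a hook of the cup rail, one cup to a hook. Leave everything hanging or standing still, and don't disturb the other things on the table.

Things in the scene. Friction and masses are not known exactly. Their poses are not given: they have to be found in the camera images.
- hook1 (a point): seat on the right hook of the cup rail: point on the centre line of the level 7 mm steel hook wire, 85 mm in front of (-x) the bar, 205 mm high; x points away from the robot, y along the bar to the left. The wire runs level along the rail's x from the bar to 9 mm in front (-x) of this point, then rises to an end 24 mm in front and 8 mm higher (its top 11.5 mm above this point)
- hook2 (a point): seat on the middle hook of the cup rail: point on the centre line of the level 7 mm steel hook wire, 85 mm in front of (-x) the bar, 205 mm high; x points away from the robot, y along the bar to the left. The rail is fixed: two wooden posts (22 mm square, 230 mm tall, 215 mm left and right of here) on feet 150 mm long in x, and a 12 mm bar
- hook3 (a point): seat on the left hook of the cup rail: point on the centre line of the level 7 mm steel hook wire, 85 mm in front of (-x) the bar, 205 mm high; x points away from the robot, y along the bar to the left. Hooks are 140 mm apart; nothing of the rail stands above the bar but the post tops and hook ends
- cup1: cream espresso cup with grey pattern, about 160 g, loose, upright on the table at the start (None if absent). 64 mm outer diameter, straight sides, 66 mm tall, wall 4 mm. Origin: centre of its underside; z up its axis. Foot slightly narrower in the lowest 18 mm. Handle: 10 mm round bar at +y reaching to y = 65 mm, its top at z = 63 mm
- cup1_eye (a point): middle of the opening in the handle of cup1: x = 0, y = 43 mm, z = 37 mm in the cup's frame. The opening is 21 mm wide (y 32 to 53 mm) and 32 mm high (z 20 to 52.5 mm); a hook passes through it along the cup's x axis
- cup2: cream espresso cup with grey pattern, about 160 g, loose, upright on the table at the start (None if absent). 64 mm outer diameter, straight sides, 66 mm tall, wall 4 mm. Origin: centre of its underside; z up its axis. Handle at +y, to y = 65 mm. Let go on a hook, a cup swings down about the hook wire, first past the middle, and hangs still after some seconds, tilted about 65 degrees
- cup2_eye (a point): middle of the opening in the handle of cup2: x = 0, y = 43 mm, z = 37 mm in the cup's frame. The opening is 21 mm wide (y 32 to 53 mm) and 32 mm high (z 20 to 52.5 mm); a hook passes through it along the cup's x axis
- cup3: cream espresso cup with grey pattern, about 160 g, loose, upright on the table at the start (None if absent). 64 mm outer diameter, straight sides, 66 mm tall, wall 4 mm. Origin: centre of its underside; z up its axis. Handle at +y, to y = 65 mm. Hanging still, a cup reaches about 97 mm below the wire, 50 mm to its rim side and 35 mm to the other
- cup3_eye (a point): middle of the opening in the handle of cup3: x = 0, y = 43 mm, z = 37 mm in the cup's frame. The opening is 21 mm wide (y 32 to 53 mm) and 32 mm high (z 20 to 52.5 mm); a hook passes through it along the cup's x axis
- drainer: dish drainer, fixed: grey drip tray 250 mm (x) by 170 mm (y), steel wire basket with its rim at height 50 mm. Origin under its centre. Three saucer slots at x = -55, 0, +55 mm, each 14 mm wide in x between two wire loops 75 mm tall and 70 mm wide (y). Stands to the left or the right of the cups, rack on the other side
- saucer1: flat cream saucer with grey rim, 120 mm diameter, 9 mm thick, 180 g, loose (None if absent), standing on edge in a slot of the drainer at the start. Origin: centre of the disc; x axis normal to its faces. In the drainer its centre is 76 mm above the table, its top edge at 136 mm
- saucer2: flat cream saucer with grey rim, 120 mm diameter, 9 mm thick, 180 g, loose (None if absent), standing on edge in a slot of the drainer at the start. Origin: centre of the disc; x axis normal to its faces. In the drainer its centre is 76 mm above the table, its top edge at 136 mm
- saucer3: flat cream saucer with grey rim, 120 mm diameter, 9 mm thick, 180 g, loose (None if absent), standing on edge in a slot of the drainer at the start. Origin: centre of the disc; x axis normal to its faces. In the drainer its centre is 76 mm above the table, its top edge at 136 mm
- slot1 (a point): slot of the saucer rack, at x = -52 mm on it: where the centre of a saucer fully down in this slot lies, 76 mm above the table, its axis along x. Axes as the rack's, x across the slots. The five slots are 14 mm wide in x and 26 mm apart; a saucer in the next slot leaves only 17 mm clear beside one, room for no finger
- slot2 (a point): slot of the saucer rack, at x = -26 mm on it: where the centre of a saucer fully down in this slot lies, 76 mm above the table, its axis along x. Axes as the rack's, x across the slots. The saucer's lower edge is cradled between the rack's two rails (inner edges at y -31 and +31 mm, tops at height 25 mm)
- slot3 (a point): slot of the saucer rack, at x = +0 mm on it: where the centre of a saucer fully down in this slot lies, 76 mm above the table, its axis along x. Axes as the rack's, x across the slots. The rack is fixed, wooden, 176 mm (x) by 120 mm (y), this slot in its middle: two rails along x at y -40 and +40 mm, each with six upright round-topped pegs 12 mm thick, tops at height 78 mm, the slots between them
- slot4 (a point): slot of the saucer rack, at x = +26 mm on it: where the centre of a saucer fully down in this slot lies, 76 mm above the table, its axis along x. Axes as the rack's, x across the slots. All slots are empty at the start
- slot5 (a point): slot of the saucer rack, at x = +52 mm on it: where the centre of a saucer fully down in this slot lies, 76 mm above the table, its axis along x. Axes as the rack's, x across the slots. The rack stands to the left or the right of the cups
- sugar_jar: blue sugar jar, 60 mm diameter, 65 mm tall, loose; to be left where it is. Origin at the centre of its underside
- teaspoon: coffee spoon with wooden handle, 130 mm long, lying flat, loose; to be left where it is. Origin at the centre of its underside (lies along its x axis)
- milk_jug: white milk jug with handle, 95 mm tall, loose; to be left where it is. Origin at the centre of its underside
- herb_pot: blue flower pot with a herb, 84 mm diameter, 140 mm tall, loose; to be left where it is. Origin at the centre of its underside
- moka_pot: aluminium moka pot, 92 mm wide, 170 mm tall, with black handle, loose; to be left where it is. Origin at the centre of its underside
- biscuit_tin: red biscuit tin, 96 mm diameter, 85 mm tall, loose; to be left where it is. Origin at the centre of its underside

How it is judged:
At the end, for the whole second after the job is handed in: Each cup hangs on its own hook, the wire through its handle (opening's middle within 22 mm sideways, 26 mm below to 4 mm above the wire; openings 80 mm apart); each saucer stands in a rack slot (centre within 13 mm of the slot point, axis within 0.2 rad); all slower than 30 mm/s (((x of cup1_eye in the frame of hook1 between -0.016 and 0.055 m and y of cup1_eye in the frame of hook1 between -0.022 and 0.022 m and z of cup1_eye in the frame of hook1 between -0.026 and 0.004 m) or (x of cup1_eye in the frame of hook2 between -0.016 and 0.055 m and y of cup1_eye in the frame of hook2 between -0.022 and 0.022 m and z of cup1_eye in the frame of hook2 between -0.026 and 0.004 m) or (x of cup1_eye in the frame of hook3 between -0.016 and 0.055 m and y of cup1_eye in the frame of hook3 between -0.022 and 0.022 m and z of cup1_eye in the frame of hook3 between -0.026 and 0.004 m)) and ((x of cup2_eye in the frame of hook1 between -0.016 and 0.055 m and y of cup2_eye in the frame of hook1 between -0.022 and 0.022 m and z of cup2_eye in the frame of hook1 between -0.026 and 0.004 m) or (x of cup2_eye in the frame of hook2 between -0.016 and 0.055 m and y of cup2_eye in the frame of hook2 between -0.022 and 0.022 m and z of cup2_eye in the frame of hook2 between -0.026 and 0.004 m) or (x of cup2_eye in the frame of hook3 between -0.016 and 0.055 m and y of cup2_eye in the frame of hook3 between -0.022 and 0.022 m and z of cup2_eye in the frame of hook3 between -0.026 and 0.004 m)) and ((x of cup3_eye in the frame of hook1 between -0.016 and 0.055 m and y of cup3_eye in the frame of hook1 between -0.022 and 0.022 m and z of cup3_eye in the frame of hook1 between -0.026 and 0.004 m) or (x of cup3_eye in the frame of hook2 between -0.016 and 0.055 m and y of cup3_eye in the frame of hook2 between -0.022 and 0.022 m and z of cup3_eye in the frame of hook2 between -0.026 and 0.004 m) or (x of cup3_eye in the frame of hook3 between -0.016 and 0.055 m and y of cup3_eye in the frame of hook3 between -0.022 and 0.022 m and z of cup3_eye in the frame of hook3 between -0.026 and 0.004 m)) and linear speed of each of cup1, cup2, cup3, saucer1, saucer2, saucer3 below 0.03 m/s and distance between cup1_eye and cup2_eye above 0.08 m and distance between each of cup1_eye, cup2_eye and cup3_eye above 0.08 m and ((distance between saucer1 and slot1 below 0.013 m and angle between the x axis of saucer1 and the x axis of slot1, either way round below 0.2 rad) or (distance between saucer1 and slot2 below 0.013 m and angle between the x axis of saucer1 and the x axis of slot2, either way round below 0.2 rad) or (distance between saucer1 and slot3 below 0.013 m and angle between the x axis of saucer1 and the x axis of slot3, either way round below 0.2 rad) or (distance between saucer1 and slot4 below 0.013 m and angle between the x axis of saucer1 and the x axis of slot4, either way round below 0.2 rad) or (distance between saucer1 and slot5 below 0.013 m and angle between the x axis of saucer1 and the x axis of slot5, either way round below 0.2 rad)) and ((distance between saucer2 and slot1 below 0.013 m and angle between the x axis of saucer2 and the x axis of slot1, either way round below 0.2 rad) or (distance between saucer2 and slot2 below 0.013 m and angle between the x axis of saucer2 and the x axis of slot2, either way round below 0.2 rad) or (distance between saucer2 and slot3 below 0.013 m and angle between the x axis of saucer2 and the x axis of slot3, either way round below 0.2 rad) or (distance between saucer2 and slot4 below 0.013 m and angle between the x axis of saucer2 and the x axis of slot4, either way round below 0.2 rad) or (distance between saucer2 and slot5 below 0.013 m and angle between the x axis of saucer2 and the x axis of slot5, either way round below 0.2 rad)) and ((distance between saucer3 and slot1 below 0.013 m and angle between the x axis of saucer3 and the x axis of slot1, either way round below 0.2 rad) or (distance between saucer3 and slot2 below 0.013 m and angle between the x axis of saucer3 and the x axis of slot2, either way round below 0.2 rad) or (distance between saucer3 and slot3 below 0.013 m and angle between the x axis of saucer3 and the x axis of slot3, either way round below 0.2 rad) or (distance between saucer3 and slot4 below 0.013 m and angle between the x axis of saucer3 and the x axis of slot4, either way round below 0.2 rad) or (distance between saucer3 and slot5 below 0.013 m and angle between the x axis of saucer3 and the x axis of slot5, either way round below 0.2 rad))); the robot touches nothing.
It fails at once if another thing on the table is knocked about (moved more than 40 mm) (distance of any of sugar_jar, teaspoon, milk_jug, herb_pot, moka_pot, biscuit_tin from where it was at the start of the episode above 0.04 m).
Of cup1, cup2, cup3 only 2 to 3 are there at a start; the rules pass over those that are not, and their reading is None.
Of saucer1, saucer2, saucer3 only 2 to 3 are there at a start; the rules pass over those that are not, and their reading is None.
At some moment in a run one of cup1, cup2, cup3 may be knocked a few centimetres aside while the robot is not near it.
Once in a run the grip may slacken for a moment while it holds something.
It also fails if it takes over 210 s, if anything falls off the work surface, if the arm or the gripper's body presses on something with over 40 N, if the wrist force passes 120 N, or if a joint passes its speed limit or range.

## Working session

There is one attempt and no reset: what is moved stays moved. The work goes in short steps, Python scripts to look and compute and a tool call to move; the robot and the scene stay as the last step left them, time stands still between calls to the robot, and variables do not carry over. Pictures are saved under pics/ and viewed, about 12 in all and at most 16, crops included, and the job is handed in when it is done.

Besides the shell and the picture viewer there is one more tool, called after ">>>" as name(argument=value, ...) on one line, values as JSON. drive_tool: Moves the arm, as the interface text tells. Its arguments: {"type":"object","properties":{"linear":{"type":"array"},"turn":{"type":"array"},"hand":{"type":"number"},"squeeze":{"type":"number"}},"required":["linear","turn"]}

```bash
ls; mkdir -p pics
cat > h.py <<'E'
import numpy as np, cv2
from station import monitor, capture, robot, silhouettes
def pts(p, mask=None):
    d=p["depth"]; ok=d>0
    if mask is not None: ok&=mask
    v,u=np.nonzero(ok); K=p["K"]; 
    x=(u-K[0,2])/K[0,0]; y=(v-K[1,2])/K[1,1]
    X,Y=x.copy(),y.copy()
    for _ in range(8):
        s=1+p["k1"]*(X*X+Y*Y); X,Y=x/s,y/s
    z=d[v,u]; P=np.c_[X*z,Y*z,z,np.ones_like(z)]@np.array(p["cam_to_world"]).T
    return P[:,:3],v,u
def state():
    s=monitor.sense(); 
    print({k:np.round(s[k],3).tolist() for k in("t","qpos","ee_pos","ee_rot","wrist_force","width")})
E
python3 - <<'E'
from h import *
state(); print(robot.pinch_z)
for n in("top","side"):
    p=capture(n); cv2.imwrite(f"pics/{n}0.png",p["pixels"]); np.savez(f"{n}0.npz",**{k:p[k] for k in("pixels","depth","K","k1","cam_to_world")})
    print(n,np.round(p["cam_to_world"],2).tolist(),p["k1"])
    for o in("cup1","saucer1","drainer","slot3","hook2","sugar_jar","teaspoon","milk_jug","herb_pot","moka_pot","biscuit_tin"):
        for r in silhouettes(p,o):
            P,_,_=pts(p,r["region"])
            if len(P): print(o,round(r["conf"],2),r["extent"],"med",np.round(np.median(P,0),3),"lo",np.round(np.percentile(P,2,0),3),"hi",np.round(np.percentile(P,98,0),3))
E
```

```text
pics
{'t': 0.0, 'qpos': [-1.43, 0.492, 1.559, -0.0, 1.092, -0.106], 'ee_pos': [0.153, -0.606, 0.195], 'ee_rot': [1.026, 1.317, -1.025], 'wrist_force': [-0.915, -0.328, 0.569], 'width': 1.005}
0.0187
top [[-0.02, -0.98, 0.18, 0.29], [-1.0, 0.03, 0.01, -0.03], [-0.02, -0.18, -0.98, 1.32], [0.0, 0.0, 0.0, 1.0]] 0.02321073147762516
cup1 0.72 [273.7, 203.4, 293.6, 223.9] med [ 0.448 -0.123  0.01 ] lo [ 0.414 -0.151  0.002] hi [ 0.473 -0.093  0.07 ]
cup1 0.62 [237.9, 193.3, 257.3, 217.0] med [0.478 0.005 0.016] lo [ 0.439 -0.026  0.001] hi [0.516 0.035 0.07 ]
saucer1 0.56 [346.3, 238.9, 380.4, 259.4] med [ 0.316 -0.375  0.083] lo [ 0.29  -0.429  0.   ] hi [ 0.348 -0.342  0.09 ]
saucer1 0.5 [132.7, 205.9, 163.7, 209.6] med [0.48  0.36  0.091] lo [0.472 0.314 0.037] hi [0.484 0.398 0.138]
saucer1 0.47 [134.4, 191.3, 168.4, 197.2] med [0.533 0.341 0.086] lo [0.523 0.29  0.036] hi [0.54  0.395 0.137]
drainer 0.79 [123.6, 171.0, 182.3, 249.6] med [0.468 0.346 0.014] lo [0.357 0.264 0.004] hi [0.598 0.438 0.076]
drainer 0.45 [328.7, 186.1, 364.6, 233.3] med [ 0.459 -0.357  0.025] lo [ 0.385 -0.3
[... 3540 characters left out ...]
g 0.58 [139.7, 280.3, 182.1, 324.4] med [0.424 0.364 0.084] lo [0.415 0.311 0.025] hi [0.43  0.416 0.136]
herb_pot 0.83 [256.1, 131.0, 285.0, 171.0] med [ 0.685 -0.333  0.095] lo [ 0.657 -0.37   0.015] hi [ 0.726 -0.314  0.154]
herb_pot 0.39 [290.5, 161.6, 323.0, 198.4] med [ 0.514 -0.312  0.029] lo [ 0.458 -0.452  0.001] hi [ 0.565 -0.299  0.079]
herb_pot 0.22 [116.3, 257.5, 163.7, 294.7] med [0.535 0.359 0.102] lo [0.521 0.294 0.048] hi [0.54  0.402 0.137]
moka_pot 0.67 [171.5, 304.7, 217.8, 383.7] med [0.256 0.398 0.136] lo [0.237 0.343 0.007] hi [0.346 0.453 0.163]
biscuit_tin 0.59 [377.1, 188.9, 389.8, 212.4] med [ 0.256 -0.38   0.06 ] lo [ 0.155 -0.472  0.007] hi [ 0.278 -0.088  0.272]
```

Run:
```python
from h import *
a=cv2.imread("pics/top0.png")[100:295,95:395]; cv2.imwrite("pics/topc.png",cv2.resize(a,(800,520),interpolation=cv2.INTER_CUBIC))
L=lambda n:dict(np.load(n+"0.npz"))
PA=np.vstack([pts(L(n))[0] for n in("top","side")])
pt=pts(L("top"))[0]; ps=pts(L("side"))[0]
for nm,P in(("top",pt),("side",ps)):
    print(nm,"table z",np.median(P[(abs(P[:,2])<.02)&(P[:,0]>.3)&(P[:,0]<.7)&(abs(P[:,1])<.2),2]))
    for c in((.44,-.123),(.475,.007),(.42,.105)):
        m=(np.hypot(P[:,0]-c[0],P[:,1]-c[1])<.08)&(P[:,2]>.02)&(P[:,2]<.09)
        Q=P[m&(P[:,2]>.055)]
        print("cup",c,len(Q),"rim bbox",np.round(Q.min(0),3),np.round(Q.max(0),3))
    for lo,hi in((.405,.44),(.46,.495),(.515,.55)):
        m=(P[:,0]>lo)&(P[:,0]<hi)&(P[:,2]>.09)&(abs(P[:,1]-.36)<.1)
        Q=P[m]; print("saucer",len(Q),np.round(np.percentile(Q,[3,50,97],axis=0),3).tolist())
    m=(P[:,2]>.195)&(P[:,2]<.26)&(P[:,0]>.6)&(P[:,0]<.8)&(abs(P[:,1])<.3)
    Q=P[m]
    for y in np.arange(-.24,.26,.02):
        q=Q[abs(Q[:,1]-y)<.01]
        if len(q): print(round(y,2),len(q),np.round(q[:,0].min(),3),np.round(np.median(q[:,0]),3),np.round(q[:,0].max(),3),np.round(np.median(q,0)[2],3))
    m=(P[:,2]>.065)&(P[:,2]<.09)&(abs(P[:,0]-.47)<.12)&(abs(P[:,1]+.35)<.09)
    Q=P[m];print("rack pegs",len(Q));
    if len(Q):
        print(np.round(Q.min(0),3),np.round(Q.max(0),3)); print(np.histogram(Q[:,1],np.arange(-.42,-.27,.01))); print(np.histogram(Q[:,0],np.arange(.37,.58,.006)))
```

```text
top table z 0.0006096005175040276
cup (0.44, -0.123) 105 rim bbox [ 0.413 -0.171  0.055] [ 0.48  -0.091  0.074]
cup (0.475, 0.007) 98 rim bbox [ 0.438 -0.026  0.055] [0.516 0.039 0.071]
cup (0.42, 0.105) 106 rim bbox [0.393 0.032 0.056] [0.459 0.138 0.072]
saucer 74 [[0.416, 0.305, 0.093], [0.422, 0.345, 0.129], [0.431, 0.406, 0.139]]
saucer 79 [[0.47, 0.298, 0.091], [0.478, 0.344, 0.126], [0.485, 0.404, 0.138]]
saucer 83 [[0.524, 0.292, 0.095], [0.533, 0.338, 0.126], [0.54, 0.392, 0.138]]
-0.22 56 0.705 0.715 0.733 0.232
-0.2 51 0.706 0.718 0.734 0.23
-0.18 24 0.715 0.72 0.727 0.21
-0.16 24 0.716 0.721 0.728 0.21
-0.14 95 0.614 0.696 0.733 0.21
-0.12 26 0.63 0.722 0.729 0.21
-0.1 24 0.719 0.724 0.73 0.209
-0.08 21 0.72 0.725 0.73 0.211
-0.06 18 0.723 0.726 0.73 0.21
-0.04 20 0.724 0.727 0.735 0.209
-0.02 26 0.723 0.729 0.736 0.211
-0.0 99 0.621 0.697 0.738 0.21
0.02 24 0.726 0.73 0.737 0.21
0.04 24 0.726 0.731 0.737 0.21
0.06 24 0.728 0.732 0.739 0.21
0.08 20 0.728 0.733 0.739 0.211
0.1 18 0.73 0.735 0.738 0.211
0.12 20 0.732 0.736 0.743 0.209
0.14 99 0.626 0.705 0.747 0.21
0.16 27 
[... 1974 characters left out ...]
8 0.725 0.733 0.757 0.222
rack pegs 103
[ 0.456 -0.4    0.065] [ 0.547 -0.299  0.082]
(array([ 0,  1, 21, 10,  0,  0,  0,  0,  0,  3, 27, 39,  2,  0]), array([-0.42, -0.41, -0.4 , -0.39, -0.38, -0.37, -0.36, -0.35, -0.34,
       -0.33, -0.32, -0.31, -0.3 , -0.29, -0.28]))
(array([ 0,  0,  0,  0,  0,  0,  0,  0,  0,  0,  0,  0,  0,  0,  7,  9,  2,
        0,  4, 11,  4,  8,  8, 13,  4,  5,  8, 10,  7,  3,  0,  0,  0,  0]), array([0.37 , 0.376, 0.382, 0.388, 0.394, 0.4  , 0.406, 0.412, 0.418,
       0.424, 0.43 , 0.436, 0.442, 0.448, 0.454, 0.46 , 0.466, 0.472,
       0.478, 0.484, 0.49 , 0.496, 0.502, 0.508, 0.514, 0.52 , 0.526,
       0.532, 0.538, 0.544, 0.55 , 0.556, 0.562, 0.568, 0.574]))
```

View pics/topc.png

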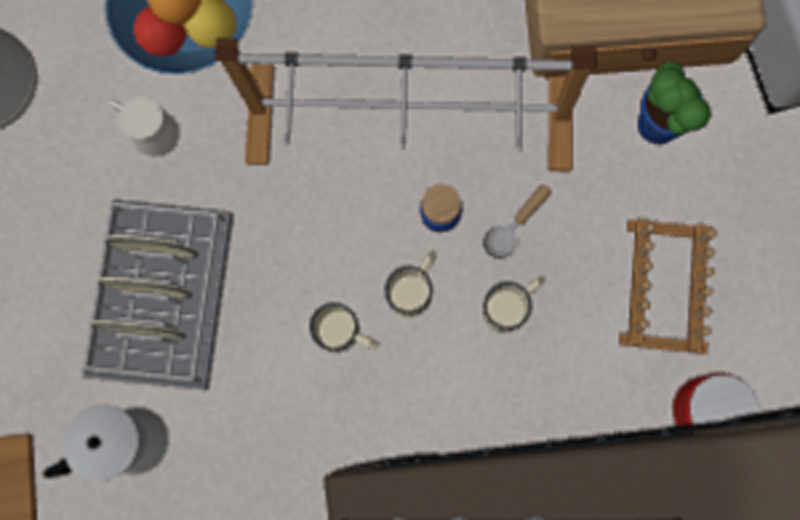

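```bash
cat >> h.py <<'E'
from scipy.spatial.transform import Rotation as R
from scipy.optimize import least_squares
def fitcup(P,c,r=.030):
    """P cloud; c guess. returns centre xy, handle angle deg"""
    c=np.array(c[:2],float)
    for _ in range(4):
        d=P[:,:2]-c; rr=np.hypot(*d.T)
        q=P[(P[:,2]>.058)&(P[:,2]<.08)&(rr<.036)&(rr>.02)]
        f=lambda p:np.hypot(q[:,0]-p[0],q[:,1]-p[1])-r
        s=least_squares(f,c,loss="soft_l1",f_scale=.002); c=s.x
    d=P[:,:2]-c; rr=np.hypot(*d.T); h=d[(rr>.042)&(rr<.07)&(P[:,2]>.03)&(P[:,2]<.08)]
    m=np.median(h,0) if len(h) else [np.nan]*2
    return c,np.degrees(np.arctan2(m[1],m[0])),len(q),len(h)
def jaw():
    s=monitor.sense(); M=R.from_rotvec(s["ee_rot"]).as_matrix()
    a=np.degrees(np.arctan2(M[1,2],M[0,2])); print("t",round(s["t"],1),"tcp mm",np.round(np.array(s["ee_pos"])*1000,1),"down",np.round(M[:,0],3),"jaw deg",round(a,1),"q6",round(s["qpos"][5],2),"F",np.round(s["wrist_force"],1),"w",round(s["width"],3)); return s,a
E
python3 - <<'E'
from h import *
jaw()
L=lambda n:dict(np.load(n+"0.npz"))
for nm in("top","side"):
    P=pts(L(nm))[0]
    for c in((.445,-.121),(.467,.007),(.425,.105)): print(nm,"cup",[np.round(x,3) for x in fitcup(P,c)])
    for i,c in enumerate((.423,.478,.533)):
        Q=P[(abs(P[:,0]-c)<.02)&(P[:,2]>.09)&(P[:,2]<.145)&(abs(P[:,1]-.355)<.08)]
        b=np.polyfit(Q[:,1],Q[:,0],1); print(nm,"sauc",i,"x at y=.355",np.round(np.polyval(b,.355),4),"slope",np.round(b[0],3),"y range",np.round([np.percentile(Q[:,1],1),np.percentile(Q[:,1],99)],3))
    # drainer
    Q=P[(P[:,2]>.06)&(P[:,2]<.09)&(abs(P[:,0]-.474)<.09)&(abs(P[:,1]+.346)<.07)]
    print("rack minrect",cv2.minAreaRect((Q[:,:2]*1000).astype(np.float32)))
    # model fit of peg grid
    def res(p):
        c,s=np.cos(p[2]),np.sin(p[2]); d=Q[:,:2]-p[:2]; X=d@[c,s]; Y=d@[-s,c]
        gx=np.array([-65,-39,-13,13,39,65])/1000
        dx=np.abs(X[:,None]-gx).min(1); dy=np.minimum(abs(Y-.04),abs(Y+.04)); return np.hypot(dx,dy)
    best=min((least_squares(res,(x0,-.346,a),loss="soft_l1",f_scale=.003) for x0 in(.462,.474,.486) for a in(-.1,0,.1)),key=lambda r:r.cost)
    print("rack fit",np.round(best.x,4),"yaw deg",round(np.degrees(best.x[2]),2),"rms",np.sqrt(np.mean(best.fun**2)),len(Q))
    B=P[(P[:,2]>.2)&(P[:,2]<.225)&(P[:,0]>.70)&(P[:,0]<.75)&(abs(P[:,1])<.18)]
    b=np.polyfit(B[:,1],B[:,0],1); print("bar x0,slope",np.round(b,4))
    a=-np.arctan(b[0])
    for y0 in(-.14,0,.14):
        H=P[(P[:,2]>.195)&(P[:,2]<.225)&(P[:,0]>.60)&(P[:,0]<.70)&(abs(P[:,1]-y0)<.03)]
        hb=np.polyfit(H[:,0],H[:,1],1); print("hook",y0,"y at .64",np.round(np.polyval(hb,.64),4),"slope",np.round(hb[0],3),"minx",H[:,0].min(),"z lvl",np.median(H[:,2]))
E
```

```text
t 1.2 tcp mm [ 152.7 -606.1  195.1] down [ 0. -0. -1.] jaw deg -75.9 q6 -0.11 F [ 0.1 -0.  -0.3] w 1.0
top cup [array([ 0.445, -0.123]), np.float64(-53.353), np.int64(80), np.int64(17)]
top cup [array([0.469, 0.007]), np.float64(-34.236), np.int64(80), np.int64(18)]
top cup [array([0.423, 0.107]), np.float64(-115.303), np.int64(82), np.int64(20)]
top sauc 0 x at y=.355 0.424 slope 0.131 y range [0.303 0.409]
top sauc 1 x at y=.355 0.479 slope 0.124 y range [0.295 0.405]
top sauc 2 x at y=.355 0.5344 slope 0.13 y range [0.29  0.394]
rack minrect ((473.34765625, -346.41949462890625), (90.56790924072266, 140.4665985107422), 82.15653991699219)
rack fit [ 0.4723 -0.3452 -0.1319] yaw deg -7.56 rms 0.0043747399316501345 149
bar x0,slope [0.0475 0.728 ]
hook -0.14 y at .64 -0.1348 slope -0.05 minx 0.6141724034742971 z lvl 0.2087028595519017
hook 0 y at .64 0.0064 slope -0.076 minx 0.6212987766839753 z lvl 0.2091032987468875
hook 0.14 y at .64 0.1456 slope -0.058 minx 0.6262495164885289 z lvl 0.20962949704401113
side cup [array([ 0.442, -0.122]), np.float64(-55.31), np.int64(171), np.int64(7)]
side cup [array([0.467, 0.008]), np.float64(-34.376), np.int64(182), np.int64(12)]
side cup [array([0.421, 0.108]), np.float64(-115.781), np.int64(220), np.int64(49)]
side sauc 0 x at y=.355 0.4221 slope 0.128 y range [0.31  0.417]
side sauc 1 x at y=.355 0.4775 slope 0.142 y range [0.303 0.408]
side sauc 2 x at y=.355 0.5329 slope 0.146 y range [0.295 0.402]
rack minrect ((498.30645751953125, -350.630859375), (98.46044158935547, 91.40067291259766), 86.04824829101562)
rack fit [ 0.4946 -0.3487 -0.1332] yaw deg -7.63 rms 0.004783579083210114 128
bar x0,slope [0.0499 0.7255]
hook -0.14 y at .64 -0.1333 slope -0.055 minx 0.6100078712072282 z lvl 0.21036247076281678
hook 0 y at .64 0.0069 slope -0.054 minx 0.6192313083831987 z lvl 0.21045371077454128
hook 0.14 y at .64 0.1477 slope -0.054 minx 0.6248211567757631 z lvl 0.21043333478287518
```

>>> drive_tool(linear=[[17.1, 28.4, 0], [17.1, 28.4, 0], [17.1, 28.4, 0], [17.1, 28.4, 0], [17.1, 28.4, 0], [17.1, 28.4, 0], [17.1, 28.4, 0], [17.1, 28.4, 0]], turn=[[0, 0, 0.115], [0, 0, 0.115], [0, 0, 0.115], [0, 0, 0.115], [0, 0, 0.115], [0, 0, 0.115], [0, 0, 0.115], [0, 0, 0.115]], hand=1.0, squeeze=40)

```text
t: 1.87
ee_pos: [0.29, -0.3775, 0.1953]
ee_rot: [0.312, 1.548, -0.313]
wrist_force: [-0.6, -0.5, 0.4]
width: 0.997
```

>>> drive_tool(linear=[[17.1, 28.4, 0], [17.1, 28.4, 0], [17.1, 28.4, 0], [17.1, 28.4, 0], [17.1, 28.4, 0], [17.1, 28.4, 0], [17.1, 28.4, 0], [17.1, 28.4, 0]], turn=[[0, 0, 0.115], [0, 0, 0.115], [0, 0, 0.115], [0, 0, 0.115], [0, 0, 0.115], [0, 0, 0.115], [0, 0, 0.115], [0, 0, 0.115]])

```text
t: 2.53
ee_pos: [0.427, -0.1501, 0.1954]
ee_rot: [-0.409, 1.531, 0.409]
wrist_force: [0.4, -0.4, 0.3]
width: 1.001
```

>>> drive_tool(linear=[[17.1, 28.4, 0], [0, 0, 0], [0, 0, 0]], turn=[[0, 0, 0.115], [0, 0, 0], [0, 0, 0]])

```text
t: 2.78
ee_pos: [0.4439, -0.1221, 0.1952]
ee_rot: [-0.496, 1.513, 0.496]
wrist_force: [-0.4, -0.1, 0.1]
width: 1.0
```

Run:
```python
from h import *
jaw()
p=capture("wrist"); cv2.imwrite("pics/w1.png",p["pixels"])
print(np.round(p["cam_to_world"],3).tolist())
P=pts(p)[0]; print("table",np.median(P[abs(P[:,2])<.02,2]))
print([np.round(x,4) for x in fitcup(P,(.4435,-.1225))])
```

```text
t 2.8 tcp mm [ 443.9 -122.1  195.2] down [ 0. -0. -1.] jaw deg 36.3 q6 -1.05 F [-0.4 -0.1  0.1] w 1.0
[[0.806, 0.563, 0.181, 0.398], [0.592, -0.769, -0.242, -0.06], [0.002, 0.302, -0.953, 0.374], [0.0, 0.0, 0.0, 1.0]]
table -0.0001411753221368106
[array([ 0.4439, -0.1213]), np.float64(-53.4038), np.int64(738), np.int64(104)]
```

View pics/w1.png

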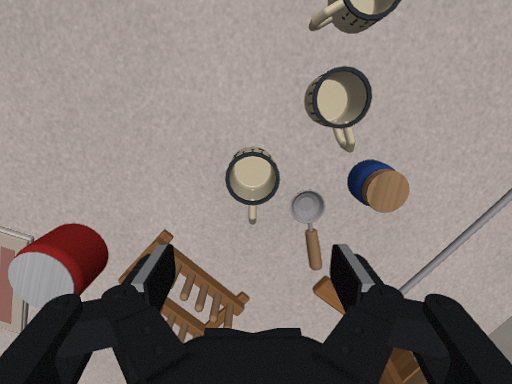

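>>> drive_tool(linear=[[0, 0.8, -30], [0, 0, -30], [0, 0, -30], [0, 0, -30], [0, 0, -25], [0, 0, -20], [0, 0, -10], [0, 0, 0]], turn=[[0, 0, 0], [0, 0, 0], [0, 0, 0], [0, 0, 0], [0, 0, 0], [0, 0, 0], [0, 0, 0], [0, 0, 0]])

```text
t: 3.5
ee_pos: [0.4421, -0.1233, 0.0183]
ee_rot: [-0.49, 1.517, 0.494]
wrist_force: [-0.2, 0.2, 0.1]
width: 1.0
```

>>> drive_tool(linear=[[0, 0, 0], [0, 0, 0], [0, 0, 0], [0, 0, 0], [0, 0, 0], [0, 0, 0]], turn=[[0, 0, 0], [0, 0, 0], [0, 0, 0], [0, 0, 0], [0, 0, 0], [0, 0, 0]], hand=0, squeeze=50)

```text
t: 4.0
ee_pos: [0.4438, -0.123, 0.0215]
ee_rot: [-0.495, 1.512, 0.492]
wrist_force: [-2.1, -2.5, 5.3]
width: 0.697
```

>>> drive_tool(linear=[[0, 0, 20], [0, 0, 36], [0, 0, 40], [0, 0, 40], [0, 0, 36], [23.3, 5.6, 0], [23.3, 5.6, 0], [23.3, 5.6, 0]], turn=[[0, 0, 0], [0, 0, 0], [0, 0, 0], [0, 0, 0], [0, 0, 0], [0, 0, -0.1137], [0, 0, -0.1137], [0, 0, -0.1137]])

```text
t: 4.67
ee_pos: [0.5142, -0.1057, 0.1945]
ee_rot: [-0.224, 1.556, 0.221]
wrist_force: [0.2, -0.5, -1.0]
width: 0.699
```

>>> drive_tool(linear=[[23.3, 5.6, 0], [23.3, 5.6, 0], [23.3, 5.6, 0], [0, 0, 0], [0, 0, 0], [0, 0, 0]], turn=[[0, 0, -0.1137], [0, 0, -0.1137], [0, 0, -0.1137], [0, 0, 0], [0, 0, 0], [0, 0, 0]])

```text
t: 5.17
ee_pos: [0.5824, -0.089, 0.1926]
ee_rot: [0.039, 1.57, -0.039]
wrist_force: [0.0, 0.7, -1.7]
width: 0.7
```

Run:
```python
from h import *
jaw()
a=[]
for n in("wrist","side"):
    p=capture(n); P=pts(p)[0]
    if n=="wrist": a.append(cv2.resize(p["pixels"],(400,300)))
    else: a.append(cv2.resize(p["pixels"][90:270,110:350],(400,300),interpolation=cv2.INTER_CUBIC))
    # hook1 and handle points near
    H=P[(abs(P[:,1]+.134)<.03)&(P[:,0]>.60)&(P[:,0]<.71)&(abs(P[:,2]-.207)<.02)]
    if len(H)>5: b=np.polyfit(H[:,0],H[:,1],1); print(n,"hook y at .64",np.polyval(b,.64),b[0],H[:,0].min(),np.median(H[:,2]))
    C=P[(abs(P[:,0]-.5836)<.05)&(P[:,1]<-.09)&(P[:,1]>-.17)&(P[:,2]>.16)&(P[:,2]<.26)]
    if len(C): 
        print(n,"cup pts",len(C),np.round(C.min(0),3),np.round(C.max(0),3))
        h=C[C[:,1]<-.135]; 
        if len(h): print("handle",np.round(np.median(h,0),4),len(h),np.round(h.max(0),4))
cv2.imwrite("pics/w2.png",np.hstack(a))
```

```text
t 5.2 tcp mm [582.4 -89.  192.6] down [-0. -0. -1.] jaw deg -2.8 q6 -0.21 F [ 0.   0.7 -1.7] w 0.7
wrist hook y at .64 -0.12243808679453108 -0.24901303009855563 0.6000283620380821 0.20750002315159857
wrist cup pts 7919 [ 0.551 -0.152  0.175] [ 0.62 -0.09  0.26]
handle [ 0.5801 -0.1376  0.2326] 108 [ 0.5848 -0.1351  0.2344]
side hook y at .64 -0.12031612646833696 -0.28988648754375534 0.6004078176492352 0.21152567626463636
side cup pts 215 [ 0.537 -0.153  0.175] [ 0.615 -0.09   0.259]
handle [ 0.5761 -0.1448  0.2084] 43 [ 0.5824 -0.1359  0.2317]
```

View pics/w2.png

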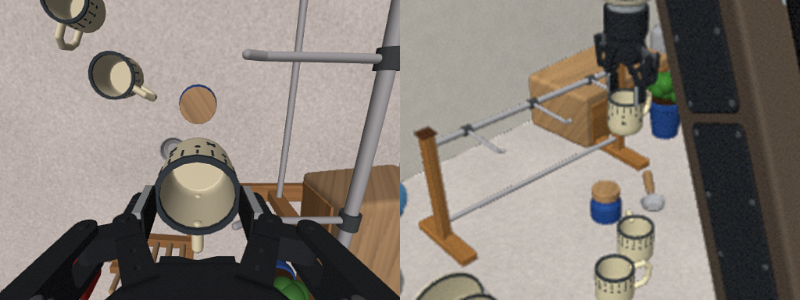

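>>> drive_tool(linear=[[12, -0.6, 0], [12, -0.6, 0], [12, -0.6, 0], [12, -0.6, 0], [12, -0.6, 0], [0, 0, 0]], turn=[[0, 0, 0], [0, 0, 0], [0, 0, 0], [0, 0, 0], [0, 0, 0], [0, 0, 0]])

```text
t: 5.77
ee_pos: [0.6441, -0.0924, 0.1923]
ee_rot: [0.04, 1.569, -0.04]
wrist_force: [0.1, -0.1, -2.3]
width: 0.701
```

>>> drive_tool(linear=[[0, 0, -4], [0, 0, -4], [0, 0, -3], [0, 0, -2], [0, 0, 0], [0, 0, 0]], turn=[[0, 0, 0], [0, 0, 0], [0, 0, 0], [0, 0, 0], [0, 0, 0], [0, 0, 0]])

```text
t: 6.27
ee_pos: [0.643, -0.0919, 0.1791]
ee_rot: [0.04, 1.571, -0.04]
wrist_force: [0.4, 0.1, -2.3]
width: 0.704
```

Run:
```python
from h import *
jaw()
p=capture("wrist"); P=pts(p)[0]
H=P[(P[:,0]>.61)&(P[:,0]<.71)&(abs(P[:,1])<.03)&(P[:,2]>.195)&(P[:,2]<.225)]
b=np.polyfit(H[:,0],H[:,1],1); print("hook2 y at .64",np.polyval(b,.64),b[0],H[:,0].min(),np.median(H[:,2]))
cv2.imwrite("pics/w3.png",p["pixels"][150:,120:400])
```

```text
t 6.3 tcp mm [643.  -91.9 179.1] down [-0.  0. -1.] jaw deg -2.9 q6 -0.19 F [ 0.4  0.1 -2.3] w 0.704
hook2 y at .64 0.00651869027802765 -0.05321012539059954 0.6184500250903476 0.20799234538564554
```

View pics/w3.png

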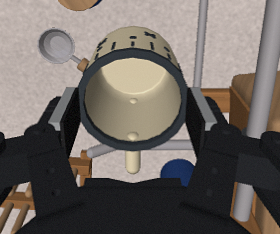

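>>> drive_tool(linear=[[0, 0, -1.5], [0, 0, -1.5], [0, 0, 0], [0, 0, 0]], turn=[[0, 0, 0], [0, 0, 0], [0, 0, 0], [0, 0, 0]])

```text
t: 6.65
ee_pos: [0.6433, -0.0918, 0.1763]
ee_rot: [0.04, 1.57, -0.04]
wrist_force: [-0.7, 1.8, 1.6]
width: 0.695
```

>>> drive_tool(linear=[[0, 0, 0], [0, 0, 0], [0, 0, 0], [0, 0, 0], [0, 0, 0], [0, 0, 0], [0, 0, 0], [0, 0, 0]], turn=[[0, 0, 0], [0, 0, 0], [0, 0, 0], [0, 0, 0], [0, 0, 0], [0, 0, 0], [0, 0, 0], [0, 0, 0]], hand=1)

```text
t: 7.32
ee_pos: [0.6432, -0.0919, 0.1761]
ee_rot: [0.04, 1.57, -0.04]
wrist_force: [-0.7, -0.3, 0.4]
width: 0.996
```

>>> drive_tool(linear=[[0, 0, 10], [0, 0, 20], [0, 0, 30], [0, 0, 30], [-20, 0, 15], [-30, 0, 0], [-30, 0, 0], [-20, 0, 0]], turn=[[0, 0, 0], [0, 0, 0], [0, 0, 0], [0, 0, 0], [0, 0, 0], [0, 0, 0], [0, 0, 0], [0, 0, 0]])

```text
t: 7.98
ee_pos: [0.5411, -0.0916, 0.2823]
ee_rot: [0.04, 1.57, -0.04]
wrist_force: [0.2, 0.1, 0.9]
width: 0.998
```

Run:
```python
from h import *
jaw()
p=capture("wrist"); P=pts(p)[0]; cv2.imwrite("pics/w4.png",p["pixels"])
for c in((.467,.007),(.422,.107)):print([np.round(x,4) for x in fitcup(P,c)])
```

```text
t 8.0 tcp mm [541.1 -91.6 282.3] down [ 0.001 -0.    -1.   ] jaw deg -2.9 q6 -0.24 F [0.2 0.1 0.9] w 0.998
[array([0.4695, 0.0087]), np.float64(-33.2306), np.int64(576), np.int64(113)]
[array([0.4235, 0.1081]), np.float64(-113.0028), np.int64(599), np.int64(178)]
```

View pics/w4.png

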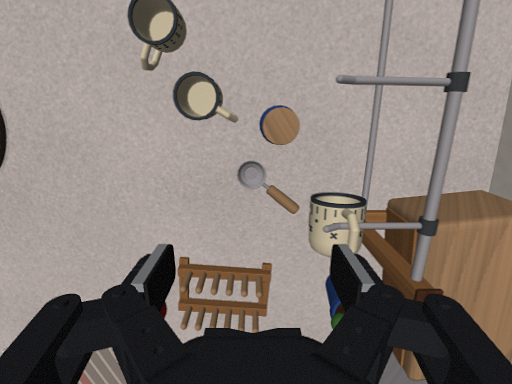

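>>> drive_tool(linear=[[-8, 11.1, 0], [-8, 11.1, -10], [-8, 11.1, -10], [-8, 11.1, -10], [-8, 11.1, -10], [-8, 11.1, -10], [-8, 11.1, -15], [-8, 11.1, -15]], turn=[[0, 0, 0.1142], [0, 0, 0.1142], [0, 0, 0.1142], [0, 0, 0.1142], [0, 0, 0.1142], [0, 0, 0.1142], [0, 0, 0.1142], [0, 0, 0.1142]])

```text
t: 8.7
ee_pos: [0.4792, -0.0026, 0.2016]
ee_rot: [-0.678, 1.461, 0.677]
wrist_force: [0.1, 0.5, -0.3]
width: 1.003
```

>>> drive_tool(linear=[[-8.1, 10.8, -10], [0, 0, 0], [0, 0, 0]], turn=[[0, 0, 0.1142], [0, 0, 0], [0, 0, 0]])

```text
t: 8.95
ee_pos: [0.4714, 0.0079, 0.1918]
ee_rot: [-0.76, 1.434, 0.76]
wrist_force: [0.7, 0.6, -0.7]
width: 1.003
```

Run:
```python
from h import *
jaw()
p=capture("wrist"); P=pts(p)[0]
for c in((.468,.008),(.422,.107)):print([np.round(x,4) for x in fitcup(P,c)])
```

```text
t 8.9 tcp mm [471.4   7.9 191.8] down [ 0. -0. -1.] jaw deg 55.8 q6 -1.1 F [ 0.7  0.6 -0.7] w 1.003
[array([0.4684, 0.0092]), np.float64(-34.5845), np.int64(757), np.int64(102)]
[array([0.4221, 0.1084]), np.float64(-114.4483), np.int64(981), np.int64(180)]
```

>>> drive_tool(linear=[[-2.5, 0.9, -25], [0, 0, -35], [0, 0, -35], [0, 0, -30], [0, 0, -25], [0, 0, -15], [0, 0, -6], [0, 0, 0]], turn=[[0, 0, 0], [0, 0, 0], [0, 0, 0], [0, 0, 0], [0, 0, 0], [0, 0, 0], [0, 0, 0], [0, 0, 0]])

```text
t: 9.67
ee_pos: [0.4691, 0.0081, 0.0196]
ee_rot: [-0.759, 1.435, 0.76]
wrist_force: [-0.5, -0.0, -0.2]
width: 0.998
```

>>> drive_tool(linear=[[0, 0, 0], [0, 0, 0], [0, 0, 0], [0, 0, 0], [0, 0, 0], [0, 0, 0]], turn=[[0, 0, 0], [0, 0, 0], [0, 0, 0], [0, 0, 0], [0, 0, 0], [0, 0, 0]], hand=0)

```text
t: 10.17
ee_pos: [0.4696, 0.0083, 0.0219]
ee_rot: [-0.762, 1.431, 0.759]
wrist_force: [-2.4, -1.6, 9.5]
width: 0.7
```

>>> drive_tool(linear=[[0, 0, 20], [0, 0, 36], [0, 0, 40], [0, 0, 40], [0, 0, 36], [13.4, 4.8, 0], [13.4, 4.8, 0], [13.4, 4.8, 0]], turn=[[0, 0, 0], [0, 0, 0], [0, 0, 0], [0, 0, -0.1141], [0, 0, -0.1141], [0, 0, -0.1141], [0, 0, -0.1141], [0, 0, -0.1141]])

```text
t: 10.83
ee_pos: [0.5094, 0.0232, 0.1943]
ee_rot: [-0.314, 1.544, 0.313]
wrist_force: [0.1, 0.0, -1.9]
width: 0.696
```

>>> drive_tool(linear=[[13.4, 4.8, 0], [13.4, 4.8, 0], [13.4, 4.8, 0], [13.4, 4.8, 0], [13.4, 4.8, 0], [13.3, 5.2, 0], [0, 0, 0], [0, 0, 0]], turn=[[0, 0, -0.1141], [0, 0, -0.1141], [0, 0, -0.1141], [0, 0, -0.1141], [0, 0, 0], [0, 0, 0], [0, 0, 0], [0, 0, 0]])

```text
t: 11.5
ee_pos: [0.5889, 0.0523, 0.1927]
ee_rot: [0.039, 1.57, -0.039]
wrist_force: [0.1, -0.3, -1.4]
width: 0.697
```

```bash
cat > chk.py <<'E'
from h import *
import sys
hy,cx=float(sys.argv[1]),float(sys.argv[2])
s,_=jaw()
p=capture("wrist"); P=pts(p)[0]
y0=s["ee_pos"][1]
C=P[(abs(P[:,0]-cx)<.02)&(P[:,1]<y0-.046)&(P[:,1]>y0-.075)&(P[:,2]>.16)&(P[:,2]<.25)]
print("handle n",len(C),"med",np.round(np.median(C,0),4),"max",np.round(C.max(0),4),"min",np.round(C.min(0),4))
H=P[(P[:,0]>.655)&(P[:,0]<.715)&(abs(P[:,1]-hy)<.02)&(P[:,2]>.198)&(P[:,2]<.22)]
if len(H)>5: b=np.polyfit(H[:,0],H[:,1],1); print("hook y at .587",np.round(np.polyval(b,.587),4),"slope",b[0],len(H),np.median(H[:,2]))
cv2.imwrite("pics/%s.png"%sys.argv[3],p["pixels"])
E
python3 chk.py 0.004 .587 w5
```

```text
t 11.5 tcp mm [588.9  52.3 192.7] down [ 0.001 -0.    -1.   ] jaw deg -2.9 q6 0.03 F [ 0.1 -0.3 -1.4] w 0.697
handle n 111 med [0.5866 0.0039 0.2318] max [0.5913 0.0063 0.2337] min [ 0.5815 -0.0091  0.2225]
hook y at .587 0.0134 slope -0.06891410443516564 442 0.20703172840129574
```

>>> drive_tool(linear=[[12, -0.6, 0], [12, -0.6, 0], [12, -0.6, 0], [12, -0.6, 0], [12, -0.6, 0], [0, 0, 0]], turn=[[0, 0, 0], [0, 0, 0], [0, 0, 0], [0, 0, 0], [0, 0, 0], [0, 0, 0]])

```text
t: 12.05
ee_pos: [0.6499, 0.0487, 0.1924]
ee_rot: [0.04, 1.569, -0.04]
wrist_force: [0.1, -0.7, -2.9]
width: 0.702
```

>>> drive_tool(linear=[[0, 0, -5], [0, 0, -5], [0, 0, -3], [0, 0, -1.5], [0, 0, -1.5], [0, 0, 0], [0, 0, 0]], turn=[[0, 0, 0], [0, 0, 0], [0, 0, 0], [0, 0, 0], [0, 0, 0], [0, 0, 0], [0, 0, 0]])

```text
t: 12.63
ee_pos: [0.649, 0.0493, 0.1764]
ee_rot: [0.039, 1.57, -0.04]
wrist_force: [-2.6, 0.9, 0.3]
width: 0.698
```

Run:
```python
from h import *
jaw()
p=capture("wrist"); cv2.imwrite("pics/w6.png",p["pixels"][150:,120:400])
```

```text
t 12.6 tcp mm [649.   49.3 176.4] down [ 0. -0. -1.] jaw deg -2.9 q6 0.02 F [-2.6  0.9  0.3] w 0.698
```

View pics/w6.png

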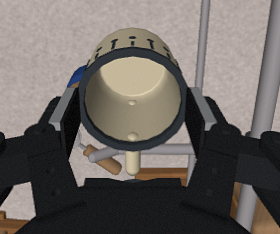

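>>> drive_tool(linear=[[0, 0, 0], [0, 0, 0], [0, 0, 0], [0, 0, 0], [0, 0, 0], [0, 0, 0], [0, 0, 0], [0, 0, 0]], turn=[[0, 0, 0], [0, 0, 0], [0, 0, 0], [0, 0, 0], [0, 0, 0], [0, 0, 0], [0, 0, 0], [0, 0, 0]], hand=1)

```text
t: 13.35
ee_pos: [0.6491, 0.0492, 0.1761]
ee_rot: [0.039, 1.57, -0.039]
wrist_force: [-0.8, -0.1, -0.2]
width: 1.004
```

>>> drive_tool(linear=[[0, 0, 10], [0, 0, 20], [0, 0, 30], [0, 0, 30], [-20, 0, 15], [-30, 0, 0], [-30, 0, 0], [-20, 0, 0]], turn=[[0, 0, 0], [0, 0, 0], [0, 0, 0], [0, 0, 0], [0, 0, 0], [0, 0, 0], [0, 0, 0], [0, 0, 0]])

```text
t: 14.02
ee_pos: [0.5469, 0.0493, 0.2822]
ee_rot: [0.039, 1.57, -0.039]
wrist_force: [-0.6, -0.2, -0.6]
width: 1.001
```

>>> drive_tool(linear=[[-25, 12, -15], [-25, 12, -20], [-25, 12, -20], [-25, 12, -20], [-27, 11.1, -15], [0, 0, 0], [0, 0, 0]], turn=[[0, 0, -0.096], [0, 0, -0.096], [0, 0, -0.096], [0, 0, -0.096], [0, 0, 0], [0, 0, 0], [0, 0, 0]])

```text
t: 14.6
ee_pos: [0.4215, 0.1087, 0.1917]
ee_rot: [0.339, 1.544, -0.339]
wrist_force: [0.4, -0.7, 0.3]
width: 0.997
```

Run:
```python
from h import *
jaw()
p=capture("wrist"); P=pts(p)[0]
for c in((.422,.107),):print([np.round(x,4) for x in fitcup(P,c)])
cv2.imwrite("pics/w7.png",p["pixels"])
p=capture("side"); cv2.imwrite("pics/s7.png",cv2.resize(p["pixels"][90:290,100:340],(720,600)))
```

```text
t 14.6 tcp mm [421.5 108.7 191.7] down [ 0. -0. -1.] jaw deg -24.8 q6 0.53 F [ 0.4 -0.7  0.3] w 0.997
[array([0.4231, 0.1093]), np.float64(-114.7481), np.int64(750), np.int64(100)]
```

View pics/s7.png

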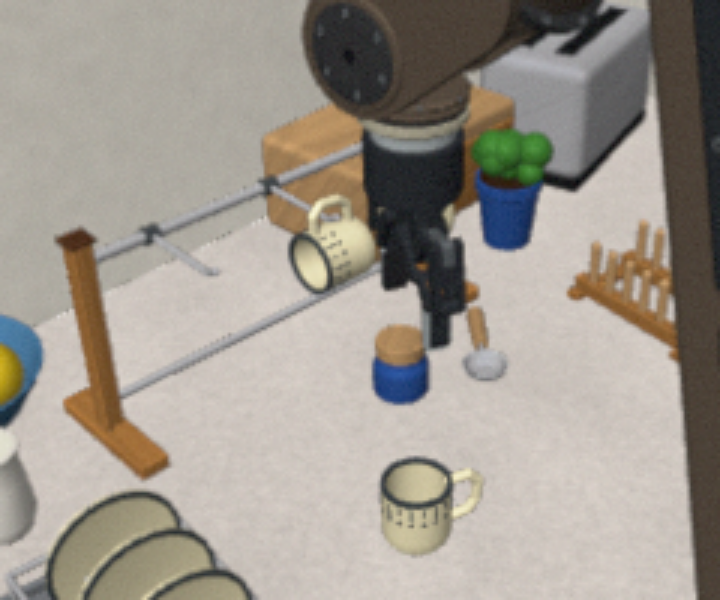

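>>> drive_tool(linear=[[0.8, 0.8, -25], [0, 0, -35], [0, 0, -35], [0, 0, -30], [0, 0, -25], [0, 0, -15], [0, 0, -6], [0, 0, 0]], turn=[[0, 0, 0], [0, 0, 0], [0, 0, 0], [0, 0, 0], [0, 0, 0], [0, 0, 0], [0, 0, 0], [0, 0, 0]])

```text
t: 15.37
ee_pos: [0.4236, 0.1088, 0.0193]
ee_rot: [0.341, 1.545, -0.341]
wrist_force: [0.7, 0.2, 0.9]
width: 0.999
```

>>> drive_tool(linear=[[0, 0, 0], [0, 0, 0], [0, 0, 0], [0, 0, 0], [0, 0, 0], [0, 0, 0]], turn=[[0, 0, 0], [0, 0, 0], [0, 0, 0], [0, 0, 0], [0, 0, 0], [0, 0, 0]], hand=0)

```text
t: 15.87
ee_pos: [0.4238, 0.1093, 0.0217]
ee_rot: [0.341, 1.541, -0.34]
wrist_force: [-2.1, 0.9, 9.4]
width: 0.703
```

>>> drive_tool(linear=[[0, 0, 20], [0, 0, 36], [0, 0, 40], [0, 0, 40], [0, 0, 36], [20, 10, 0], [30, 14, 0], [30, 14, 0]], turn=[[0, 0, 0], [0, 0, 0], [0, 0, 0], [0, 0, 0], [0, 0, 0], [0, 0, 0.096], [0, 0, 0.096], [0, 0, 0.096]])

```text
t: 16.53
ee_pos: [0.5039, 0.1476, 0.1948]
ee_rot: [0.112, 1.564, -0.111]
wrist_force: [1.2, -0.3, -1.3]
width: 0.698
```

>>> drive_tool(linear=[[30, 14, 0], [30, 14, 0], [20, 10, 0], [13.1, 6.7, 0], [0, 0, 0], [0, 0, 0], [0, 0, 0]], turn=[[0, 0, 0.096], [0, 0, 0], [0, 0, 0], [0, 0, 0], [0, 0, 0], [0, 0, 0], [0, 0, 0]])

```text
t: 17.12
ee_pos: [0.5952, 0.1916, 0.1927]
ee_rot: [0.039, 1.57, -0.039]
wrist_force: [0.5, -0.0, -1.5]
width: 0.697
```

```bash
python3 chk.py 0.144 .594 w8
```

```text
t 17.1 tcp mm [595.2 191.6 192.7] down [ 0. -0. -1.] jaw deg -2.9 q6 0.26 F [ 0.5 -0.  -1.5] w 0.697
handle n 143 med [0.5928 0.1421 0.2323] max [0.5976 0.1455 0.2342] min [0.5877 0.1317 0.2261]
hook y at .587 0.1529 slope -0.061568810698502195 414 0.20673579949389242
```

>>> drive_tool(linear=[[12, 0.6, 0], [12, 0, 0], [12, -0.6, 0], [12, -0.6, 0], [12, -0.6, 0], [0, 0, 0]], turn=[[0, 0, 0], [0, 0, 0], [0, 0, 0], [0, 0, 0], [0, 0, 0], [0, 0, 0]])

```text
t: 17.67
ee_pos: [0.657, 0.1899, 0.1924]
ee_rot: [0.04, 1.569, -0.04]
wrist_force: [-0.9, 0.1, -2.2]
width: 0.698
```

>>> drive_tool(linear=[[0, 0, -5], [0, 0, -5], [0, 0, -3], [0, 0, -1.5], [0, 0, -1.5], [0, 0, 0], [0, 0, 0]], turn=[[0, 0, 0], [0, 0, 0], [0, 0, 0], [0, 0, 0], [0, 0, 0], [0, 0, 0], [0, 0, 0]])

```text
t: 18.25
ee_pos: [0.6559, 0.1907, 0.1765]
ee_rot: [0.039, 1.57, -0.039]
wrist_force: [-1.1, 0.1, 1.2]
width: 0.703
```

Run:
```python
from h import *
jaw()
p=capture("wrist"); cv2.imwrite("pics/w9.png",p["pixels"][150:,120:400])
```

```text
t 18.2 tcp mm [655.9 190.7 176.5] down [ 0.  0. -1.] jaw deg -2.9 q6 0.24 F [-1.1  0.1  1.2] w 0.703
```

View pics/w9.png

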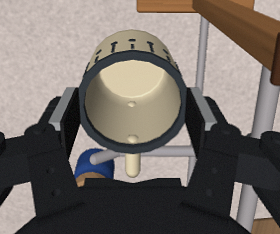

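>>> drive_tool(linear=[[0, 0, 0], [0, 0, 0], [0, 0, 0], [0, 0, 0], [0, 0, 0], [0, 0, 0], [0, 0, 0], [0, 0, 0]], turn=[[0, 0, 0], [0, 0, 0], [0, 0, 0], [0, 0, 0], [0, 0, 0], [0, 0, 0], [0, 0, 0], [0, 0, 0]], hand=1)

```text
t: 18.97
ee_pos: [0.656, 0.1906, 0.1761]
ee_rot: [0.039, 1.57, -0.04]
wrist_force: [-0.1, 0.1, -0.0]
width: 1.002
```

>>> drive_tool(linear=[[0, 0, 10], [0, 0, 20], [0, 0, 30], [0, 0, 30], [-20, 0, 15], [-30, 0, 0], [-30, 0, 0], [-20, 0, 0]], turn=[[0, 0, 0], [0, 0, 0], [0, 0, 0], [0, 0, 0], [0, 0, 0], [0, 0, 0], [0, 0, 0], [0, 0, 0]])

```text
t: 19.63
ee_pos: [0.5538, 0.1906, 0.2824]
ee_rot: [0.04, 1.57, -0.039]
wrist_force: [1.2, 0.0, 0.9]
width: 1.0
```

>>> drive_tool(linear=[[-3, 20, -10], [-4, 30, -10], [-4, 30, -20], [-4, 30, -20], [-4, 30, -15], [-4.6, 14.9, -6], [0, 0, 0], [0, 0, 0]], turn=[[0, 0, -0.041], [0, 0, -0.041], [0, 0, 0], [0, 0, 0], [0, 0, 0], [0, 0, 0], [0, 0, 0], [0, 0, 0]], hand=0.35)

```text
t: 20.3
ee_pos: [0.5323, 0.3458, 0.2007]
ee_rot: [0.103, 1.568, -0.103]
wrist_force: [0.8, -0.6, 0.6]
width: 0.355
```

```bash
cat > sc.py <<'E'
from h import *
def saucers(P,xs,yr=.355,zlo=.10):
    for c in xs:
        Q=P[(abs(P[:,0]-c)<.02)&(P[:,2]>zlo)&(P[:,2]<.145)&(abs(P[:,1]-yr)<.08)]
        if len(Q)<20: print("none",c); continue
        b=np.polyfit(Q[:,1],Q[:,0],1); T=Q[Q[:,2]>.128]
        ym=T[:,1].mean() if len(T) else np.nan
        print("saucer n",len(Q),"x@ymid",np.round(np.polyval(b,yr),4),"slope deg",np.round(np.degrees(np.arctan(b[0])),2),"y",np.round(Q[:,1].min(),3),np.round(Q[:,1].max(),3),"top y",np.round(ym,4),"top x",np.round([T[:,0].min(),T[:,0].max()],4) if len(T) else "","zmax",np.round(Q[:,2].max(),3))
E
python3 - <<'E'
from sc import *
jaw()
p=capture("wrist"); P=pts(p)[0]; cv2.imwrite("pics/w10.png",p["pixels"])
saucers(P,(.423,.478,.533))
E
```

```text
t 20.3 tcp mm [532.3 345.8 200.7] down [ 0. -0. -1.] jaw deg -7.5 q6 0.6 F [ 0.8 -0.6  0.6] w 0.355
saucer n 1816 x@ymid 0.4254 slope deg 7.01 y 0.308 0.417 top y 0.3633 top x [0.4165 0.4308] zmax 0.137
saucer n 1334 x@ymid 0.4806 slope deg 6.75 y 0.302 0.41 top y 0.3571 top x [0.4717 0.485 ] zmax 0.137
saucer n 775 x@ymid 0.5348 slope deg 7.19 y 0.296 0.402 top y 0.3497 top x [0.5267 0.5395] zmax 0.137
```

View pics/w10.png

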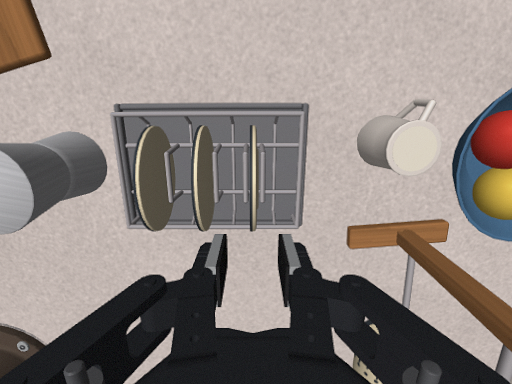

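>>> drive_tool(linear=[[0.6, 3, -20], [0, 0, -30], [0, 0, -25], [0, 0, -20], [0, 0, -11], [0, 0, 0]], turn=[[0, 0, 0], [0, 0, 0], [0, 0, 0], [0, 0, 0], [0, 0, 0], [0, 0, 0]])

```text
t: 20.85
ee_pos: [0.533, 0.3471, 0.0929]
ee_rot: [0.104, 1.57, -0.106]
wrist_force: [0.7, -0.3, -0.2]
width: 0.347
```

>>> drive_tool(linear=[[0, 0, 0], [0, 0, 0], [0, 0, 0], [0, 0, 0], [0, 0, 0], [0, 0, 0]], turn=[[0, 0, 0], [0, 0, 0], [0, 0, 0], [0, 0, 0], [0, 0, 0], [0, 0, 0]], hand=0, squeeze=60)

```text
t: 21.35
ee_pos: [0.5337, 0.3488, 0.0958]
ee_rot: [0.105, 1.566, -0.103]
wrist_force: [-0.6, -1.3, 7.1]
width: 0.068
```

>>> drive_tool(linear=[[0, 0, 8], [0, 0, 20], [0, 0, 30], [0, 0, 30], [0, 0, 30], [0, 0, 30], [0, 0, 0]], turn=[[0, 0, 0], [0, 0, 0], [0, 0, 0], [0, 0, 0], [0, 0, 0], [0, 0, 0], [0, 0, 0]])

```text
t: 21.93
ee_pos: [0.5345, 0.3495, 0.2491]
ee_rot: [0.107, 1.56, -0.1]
wrist_force: [0.4, -0.2, -1.1]
width: 0.071
```

>>> drive_tool(linear=[[-4, -20, 0], [-5, -35, 0], [-5, -35, 0], [-5, -35, 0], [-5, -35, 0], [-5, -35, 0], [-5, -35, 0], [-5, -35, 0]], turn=[[0, 0, 0], [0, 0, 0], [0, 0, 0], [0, 0, 0], [0, 0, 0], [0, 0, 0], [0, 0, 0], [0, 0, 0]])

```text
t: 22.6
ee_pos: [0.4931, 0.0821, 0.2422]
ee_rot: [0.104, 1.568, -0.104]
wrist_force: [0.5, -0.7, -1.6]
width: 0.073
```

>>> drive_tool(linear=[[0, -35, 0], [0, -35, 0], [0, -35, 0], [0, -35, 0], [4, -35, 0], [4, -35, 0], [4, -35, 0], [4, -35, 0]], turn=[[0, 0, 0], [0, 0, 0], [0, 0, 0], [0, 0, 0], [0, 0, 0], [0, 0, 0], [0, 0, 0], [0, 0, 0]])

```text
t: 23.27
ee_pos: [0.5096, -0.1981, 0.2422]
ee_rot: [0.104, 1.568, -0.104]
wrist_force: [-0.3, 1.2, -1.5]
width: 0.073
```

>>> drive_tool(linear=[[4, -35, 0], [4, -35, 0], [4, -35, 0], [0, -25, 0], [0, -15, 0], [0, 0, 0], [0, 0, 0], [0, 0, 0]], turn=[[0, 0, 0], [0, 0, 0], [0, 0, 0], [0, 0, 0], [0, 0, 0], [0, 0, 0], [0, 0, 0], [0, 0, 0]])

```text
t: 23.93
ee_pos: [0.5219, -0.3402, 0.2421]
ee_rot: [0.104, 1.569, -0.103]
wrist_force: [-0.6, 0.1, -1.9]
width: 0.071
```

```bash
cat > rk.py <<'E'
from h import *
def rack(P,c0=(.4705,-.3455)):
    Q=P[(P[:,2]>.066)&(P[:,2]<.085)&(abs(P[:,0]-c0[0])<.085)&(abs(P[:,1]-c0[1])<.065)]
    gx=np.array([-65,-39,-13,13,39,65])/1000
    def res(p):
        c,s=np.cos(p[2]),np.sin(p[2]); d=Q[:,:2]-p[:2]; X=d@[c,s]; Y=d@[-s,c]
        return np.hypot(np.abs(X[:,None]-gx).min(1),np.minimum(abs(Y-.04),abs(Y+.04)))
    b=min((least_squares(res,(c0[0]+dx,c0[1],a),loss="soft_l1",f_scale=.003) for dx in(-.008,0,.008) for a in(-.17,-.13,-.09)),key=lambda r:r.cost)
    x,y,a=b.x; print("rack",np.round(b.x[:2],4),"yaw",round(np.degrees(a),2),"n",len(Q),"rms",round(np.sqrt(np.mean(b.fun**2)),4))
    for i,g in enumerate((-.052,-.026,0,.026,.052)): print("slot",i+1,np.round([x+g*np.cos(a),y+g*np.sin(a)],4))
E
python3 - <<'E'
from rk import *
s,_=jaw()
p=capture("wrist"); P=pts(p)[0]; cv2.imwrite("pics/w11.png",p["pixels"]); rack(P)
e=np.array(s["ee_pos"])
S=P[(abs(P[:,0]-e[0])<.03)&(abs(P[:,1]-e[1])<.07)&(P[:,2]>.12)&(P[:,2]<e[2]-.03)]
if len(S)>9:
    b=np.polyfit(S[:,1],S[:,0],1); print("held",len(S),"minz",S[:,2].min(),"slope deg",np.degrees(np.arctan(b[0])),"x at tcp y",np.polyval(b,e[1]), np.round(np.percentile(S,[1,99],axis=0),4).tolist())
E
```

```text
t 23.9 tcp mm [ 521.9 -340.2  242.1] down [-0.     0.001 -1.   ] jaw deg -7.5 q6 -0.55 F [-0.6  0.1 -1.9] w 0.071
rack [ 0.4735 -0.3452] yaw -7.54 n 793 rms 0.0043
slot 1 [ 0.422  -0.3383]
slot 2 [ 0.4477 -0.3417]
slot 3 [ 0.4735 -0.3452]
slot 4 [ 0.4993 -0.3486]
slot 5 [ 0.5251 -0.352 ]
```

View pics/w11.png

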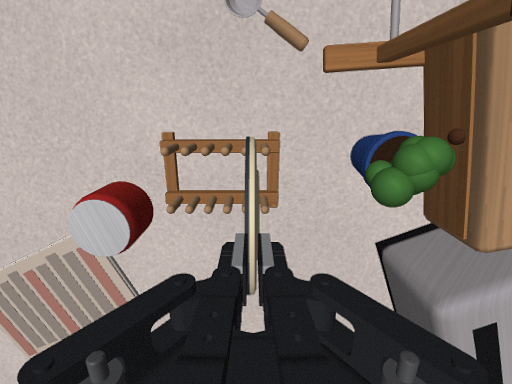

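>>> drive_tool(linear=[[1, -5, -10], [1.5, -5.5, -20], [0, 0, -25], [0, 0, -15], [0, 0, -5], [0, 0, 0], [0, 0, 0]], turn=[[0, 0, 0], [0, 0, 0], [0, 0, 0], [0, 0, 0], [0, 0, 0], [0, 0, 0], [0, 0, 0]])

```text
t: 24.57
ee_pos: [0.5249, -0.3519, 0.1676]
ee_rot: [0.103, 1.568, -0.104]
wrist_force: [-0.2, -0.7, -0.7]
width: 0.069
```

```bash
cat >> rk.py <<'E'
def held(P,e):
    S=P[(abs(P[:,0]-e[0])<.02)&(P[:,1]-e[1]>-.07)&(P[:,1]-e[1]<.075)&(P[:,2]>e[2]-.09)&(P[:,2]<e[2]+.045)]
    S=S[(S[:,1]-e[1]>.02)]
    if len(S)>20:
        b=np.polyfit(S[:,1],S[:,0],1)
        print("held n",len(S),"slope",round(np.degrees(np.arctan(b[0])),2),"x at tcp y",np.round(np.polyval(b,e[1]),4),"tcp",np.round(e,4),"ymax",S[:,1].max(),"z",np.round([S[:,2].min(),S[:,2].max()],3),"x sd",np.std(S[:,0]-np.polyval(b,S[:,1])))
E
cat > rl.py <<'E'
from rk import *
import sys
s,_=jaw()
p=capture("wrist"); P=pts(p)[0]; rack(P); held(P,np.array(s["ee_pos"]))
cv2.imwrite("pics/%s.png"%sys.argv[1],cv2.resize(p["pixels"][60:300,120:390],(675,600)))
E
python3 rl.py w12
```

```text
t 24.6 tcp mm [ 524.9 -351.9  167.6] down [ 0.001 -0.    -1.   ] jaw deg -7.6 q6 -0.56 F [-0.2 -0.7 -0.7] w 0.069
rack [ 0.4737 -0.3452] yaw -7.53 n 1415 rms 0.0042
slot 1 [ 0.4222 -0.3384]
slot 2 [ 0.448  -0.3418]
slot 3 [ 0.4737 -0.3452]
slot 4 [ 0.4995 -0.3486]
slot 5 [ 0.5253 -0.352 ]
held n 1016 slope 5.1 x at tcp y 0.5258 tcp [ 0.5249 -0.3519  0.1676] ymax -0.29245612087136263 z [0.078 0.205] x sd 0.00298513381451518
```

View pics/w12.png

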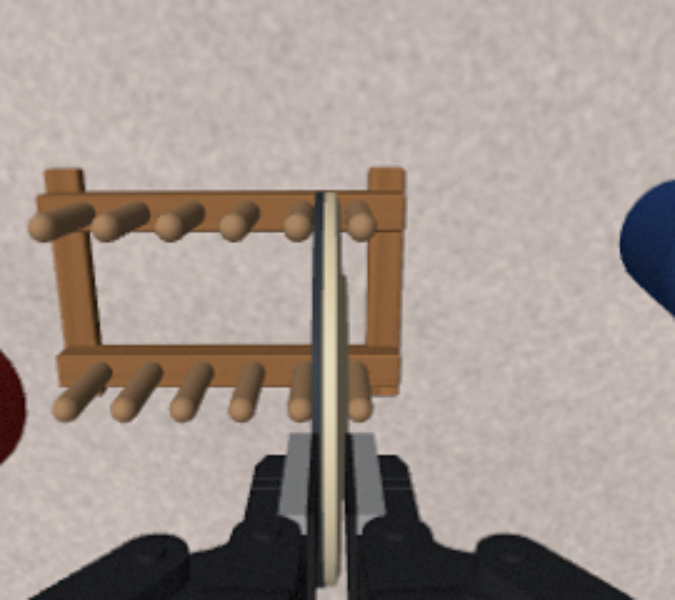

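>>> drive_tool(linear=[[0.4, 0, -12], [0, 0, -14], [0, 0, -14], [0, 0, -12], [0, 0, -8], [0, 0, -5], [0, 0, 0]], turn=[[0, 0, 0], [0, 0, 0], [0, 0, 0], [0, 0, 0], [0, 0, 0], [0, 0, 0], [0, 0, 0]])

```text
t: 25.2
ee_pos: [0.5247, -0.3518, 0.1012]
ee_rot: [0.104, 1.569, -0.103]
wrist_force: [-0.5, 0.4, -0.8]
width: 0.07
```

>>> drive_tool(linear=[[0, 0, -3], [0, 0, -3], [0, 0, -2], [0, 0, 0]], turn=[[0, 0, 0], [0, 0, 0], [0, 0, 0], [0, 0, 0]])

```text
t: 25.53
ee_pos: [0.5258, -0.3529, 0.0955]
ee_rot: [0.102, 1.565, -0.106]
wrist_force: [-0.3, -0.9, 7.0]
width: 0.071
```

>>> drive_tool(linear=[[0, 0, 0], [0, 0, 0], [0, 0, 0], [0, 0, 0]], turn=[[0, 0, 0], [0, 0, 0], [0, 0, 0], [0, 0, 0]], hand=0.3)

```text
t: 25.87
ee_pos: [0.5249, -0.3519, 0.0942]
ee_rot: [0.104, 1.568, -0.104]
wrist_force: [-0.4, 0.6, -0.5]
width: 0.298
```

>>> drive_tool(linear=[[0, 0, 10], [0, 0, 25], [0, 0, 35], [0, 0, 35], [0, 0, 35], [0, 20, 10], [-4, 35, 0], [-4, 35, 0]], turn=[[0, 0, 0], [0, 0, 0], [0, 0, 0], [0, 0, 0], [0, 0, 0], [0, 0, 0], [0, 0, 0], [0, 0, 0]])

```text
t: 26.53
ee_pos: [0.5166, -0.2613, 0.2452]
ee_rot: [0.104, 1.566, -0.106]
wrist_force: [-0.0, 0.3, 0.0]
width: 0.304
```

```bash
cat > pl.py <<'E'
from rk import *
from sc import *
def placed(P,xs):
    # pts above pegs: disc plane
    for c in xs:
        Q=P[(abs(P[:,0]-c+ (P[:,1]+.345)*-.132)<.012)&(abs(P[:,1]+.345)<.075)&(P[:,2]>.085)&(P[:,2]<.15)]
        if len(Q)<20: print("none at",c,len(Q)); continue
        A=np.c_[Q[:,1]+.345,Q[:,2]-.076,np.ones(len(Q))]; k,*_=np.linalg.lstsq(A,Q[:,0],rcond=None)
        print("placed n",len(Q),"x ctr",np.round(k[2],4),"yaw",np.round(-np.degrees(k[0]),1),"tilt",np.round(np.degrees(k[1]),1),"ztop",np.round(np.percentile(Q[:,2],99),4),"y",np.round(np.percentile(Q[:,1],[1,99]),3))
E
python3 - <<'E'
from pl import *
jaw()
p=capture("wrist"); P=pts(p)[0]; rack(P); placed(P,(.525,))
cv2.imwrite("pics/w13.png",p["pixels"])
P=pts(capture("top"))[0]; placed(P,(.525,)); saucers(P,(.423,.478,.533))
E
```

```text
t 26.5 tcp mm [ 516.6 -261.3  245.2] down [ 0.002 -0.001 -1.   ] jaw deg -7.7 q6 -0.45 F [-0.   0.3  0. ] w 0.304
rack [ 0.4737 -0.3444] yaw -7.38 n 653 rms 0.0061
slot 1 [ 0.4221 -0.3377]
slot 2 [ 0.4479 -0.3411]
slot 3 [ 0.4737 -0.3444]
slot 4 [ 0.4994 -0.3478]
slot 5 [ 0.5252 -0.3511]
placed n 477 x ctr 0.5249 yaw -8.0 tilt 0.4 ztop 0.1363 y [-0.404 -0.296]
none at 0.525 0
saucer n 67 x@ymid 0.4241 slope deg 7.42 y 0.307 0.414 top y 0.3579 top x [0.4181 0.4293] zmax 0.14
saucer n 67 x@ymid 0.4791 slope deg 7.4 y 0.3 0.404 top y 0.3497 top x [0.4716 0.4837] zmax 0.14
none 0.533
```

>>> drive_tool(linear=[[-2.4, 27, 0], [-2, 35, 0], [-2, 35, 0], [-2, 35, 0], [-2, 35, 0], [-2, 35, 0], [-2, 35, 0], [-2, 35, 0]], turn=[[0, 0, 0], [0, 0, 0], [0, 0, 0], [0, 0, 0], [0, 0, 0], [0, 0, 0], [0, 0, 0], [0, 0, 0]], hand=0.35)

```text
t: 27.3
ee_pos: [0.5002, 0.0115, 0.2445]
ee_rot: [0.104, 1.568, -0.104]
wrist_force: [0.2, 0.3, 0.2]
width: 0.346
```

>>> drive_tool(linear=[[-2, 35, 0], [-2, 35, 0], [-2, 35, 0], [-2, 35, 0], [-2, 35, 0], [-2, 35, 0], [-2, 35, 0], [-2, 35, 0]], turn=[[0, 0, 0], [0, 0, 0], [0, 0, 0], [0, 0, 0], [0, 0, 0], [0, 0, 0], [0, 0, 0], [0, 0, 0]])

```text
t: 27.97
ee_pos: [0.4842, 0.2917, 0.2445]
ee_rot: [0.104, 1.568, -0.104]
wrist_force: [0.7, -0.8, -0.5]
width: 0.349
```

>>> drive_tool(linear=[[-3, 35, 0], [-3, 30, 0], [0, 0, -15], [0, 0, -25], [0, 0, 0], [0, 0, 0]], turn=[[0, 0, 0], [0, 0, 0], [0, 0, 0], [0, 0, 0], [0, 0, 0], [0, 0, 0]])

```text
t: 28.47
ee_pos: [0.4782, 0.3548, 0.2038]
ee_rot: [0.103, 1.57, -0.105]
wrist_force: [0.2, 1.0, 0.6]
width: 0.353
```

Run:
```python
from sc import *
jaw()
p=capture("wrist"); P=pts(p)[0]; cv2.imwrite("pics/w14.png",p["pixels"])
saucers(P,(.423,.478))
```

```text
t 28.5 tcp mm [478.2 354.8 203.8] down [-0.002 -0.001 -1.   ] jaw deg -7.6 q6 0.66 F [0.2 1.  0.6] w 0.353
saucer n 1295 x@ymid 0.4252 slope deg 6.79 y 0.308 0.417 top y 0.3638 top x [0.4169 0.4301] zmax 0.137
saucer n 766 x@ymid 0.4795 slope deg 7.27 y 0.302 0.41 top y 0.3572 top x [0.4722 0.485 ] zmax 0.138
```

>>> drive_tool(linear=[[0.5, 1, -20], [0, 0, -30], [0, 0, -28], [0, 0, -20], [0, 0, -12], [0, 0, 0]], turn=[[0, 0, 0], [0, 0, 0], [0, 0, 0], [0, 0, 0], [0, 0, 0], [0, 0, 0]])

```text
t: 29.02
ee_pos: [0.479, 0.3554, 0.0932]
ee_rot: [0.104, 1.57, -0.105]
wrist_force: [-0.1, 0.0, -0.2]
width: 0.352
```

>>> drive_tool(linear=[[0, 0, 0], [0, 0, 0], [0, 0, 0], [0, 0, 0], [0, 0, 0], [0, 0, 0]], turn=[[0, 0, 0], [0, 0, 0], [0, 0, 0], [0, 0, 0], [0, 0, 0], [0, 0, 0]], hand=0)

```text
t: 29.52
ee_pos: [0.4798, 0.3565, 0.0959]
ee_rot: [0.105, 1.566, -0.103]
wrist_force: [-1.1, -2.0, 7.0]
width: 0.068
```

>>> drive_tool(linear=[[0, 0, 8], [0, 0, 20], [0, 0, 30], [0, 0, 30], [0, 0, 30], [0, 0, 30], [0, 0, 0]], turn=[[0, 0, 0], [0, 0, 0], [0, 0, 0], [0, 0, 0], [0, 0, 0], [0, 0, 0], [0, 0, 0]])

```text
t: 30.1
ee_pos: [0.4805, 0.357, 0.2489]
ee_rot: [0.108, 1.561, -0.1]
wrist_force: [0.7, 0.2, -1.1]
width: 0.068
```

>>> drive_tool(linear=[[0, -15, 0], [0, -35, 0], [0, -35, 0], [0, -35, 0], [0, -35, 0], [0, -35, 0], [0, -35, 0], [0, -35, 0]], turn=[[0, 0, 0], [0, 0, 0], [0, 0, 0], [0, 0, 0], [0, 0, 0], [0, 0, 0], [0, 0, 0], [0, 0, 0]])

```text
t: 30.77
ee_pos: [0.4777, 0.0939, 0.2414]
ee_rot: [0.104, 1.57, -0.104]
wrist_force: [0.6, -0.2, -1.4]
width: 0.071
```

>>> drive_tool(linear=[[-1, -35, 0], [-1, -35, 0], [-1, -35, 0], [-1, -35, 0], [-1, -35, 0], [-0.8, -35, 0], [0, -35, 0], [0, -35, 0]], turn=[[0, 0, 0], [0, 0, 0], [0, 0, 0], [0, 0, 0], [0, 0, 0], [0, 0, 0], [0, 0, 0], [0, 0, 0]])

```text
t: 31.43
ee_pos: [0.4717, -0.1857, 0.2415]
ee_rot: [0.105, 1.57, -0.104]
wrist_force: [0.2, 0.8, -1.6]
width: 0.068
```

>>> drive_tool(linear=[[0, -35, 0], [0, -35, 0], [0, -35, 0], [0, -35, 0], [0, -21.2, -10], [0, 0, -30], [0, 0, -25], [0, 0, -10]], turn=[[0, 0, 0], [0, 0, 0], [0, 0, 0], [0, 0, 0], [0, 0, 0], [0, 0, 0], [0, 0, 0], [0, 0, 0]])

```text
t: 32.1
ee_pos: [0.4709, -0.3445, 0.1632]
ee_rot: [0.108, 1.573, -0.102]
wrist_force: [0.0, 0.3, -1.8]
width: 0.074
```

```bash
python3 rl.py w15
```

```text
t 32.1 tcp mm [ 470.9 -344.5  163.2] down [-0.005  0.004 -1.   ] jaw deg -7.6 q6 -0.61 F [ 0.   0.3 -1.8] w 0.074
rack [ 0.4736 -0.3452] yaw -7.51 n 1598 rms 0.0125
slot 1 [ 0.422  -0.3384]
slot 2 [ 0.4478 -0.3418]
slot 3 [ 0.4736 -0.3452]
slot 4 [ 0.4994 -0.3486]
slot 5 [ 0.5251 -0.352 ]
held n 1088 slope 3.83 x at tcp y 0.4724 tcp [ 0.4709 -0.3445  0.1632] ymax -0.2854238086666822 z [0.073 0.2  ] x sd 0.004825150388175157
```

View pics/w15.png

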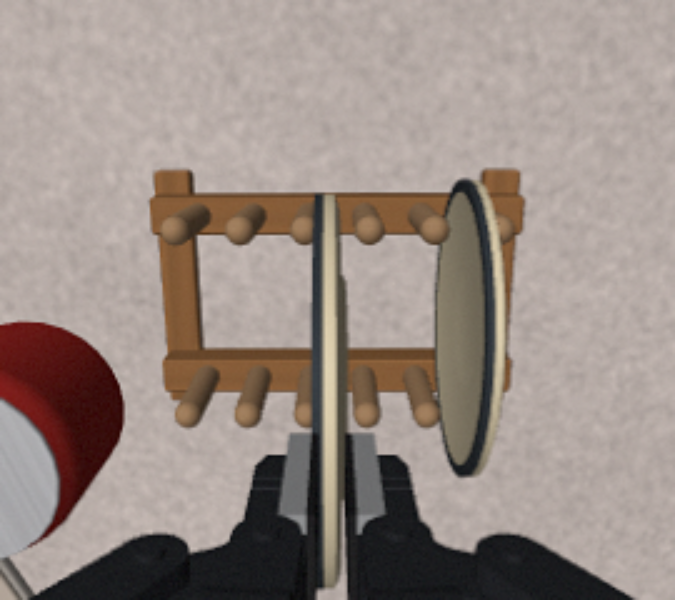

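>>> drive_tool(linear=[[0, 0, -12], [0, 0, -14], [0, 0, -14], [0, 0, -12], [0, 0, -8], [0, 0, -5], [0, 0, 0]], turn=[[0, 0, 0], [0, 0, 0], [0, 0, 0], [0, 0, 0], [0, 0, 0], [0, 0, 0], [0, 0, 0]])

```text
t: 32.73
ee_pos: [0.4731, -0.345, 0.1019]
ee_rot: [0.104, 1.569, -0.103]
wrist_force: [0.8, -0.2, -1.6]
width: 0.069
```

>>> drive_tool(linear=[[0, 0, -3], [0, 0, -3], [0, 0, -2], [0, 0, 0]], turn=[[0, 0, 0], [0, 0, 0], [0, 0, 0], [0, 0, 0]])

```text
t: 33.07
ee_pos: [0.474, -0.3456, 0.0954]
ee_rot: [0.103, 1.566, -0.105]
wrist_force: [0.9, 0.6, 8.8]
width: 0.071
```

>>> drive_tool(linear=[[0, 0, 0], [0, 0, 0], [0, 0, 0], [0, 0, 0]], turn=[[0, 0, 0], [0, 0, 0], [0, 0, 0], [0, 0, 0]], hand=0.3)

```text
t: 33.4
ee_pos: [0.4732, -0.3452, 0.0942]
ee_rot: [0.104, 1.568, -0.104]
wrist_force: [0.1, 0.6, 0.1]
width: 0.302
```

>>> drive_tool(linear=[[0, 0, 10], [0, 0, 25], [0, 0, 35], [0, 0, 35], [0, 0, 35], [0, 20, 10], [0, 35, 0], [0, 35, 0]], turn=[[0, 0, 0], [0, 0, 0], [0, 0, 0], [0, 0, 0], [0, 0, 0], [0, 0, 0], [0, 0, 0], [0, 0, 0]])

```text
t: 34.07
ee_pos: [0.473, -0.2548, 0.2456]
ee_rot: [0.104, 1.566, -0.106]
wrist_force: [1.1, 1.1, -0.1]
width: 0.297
```

Run:
```python
from pl import *
jaw()
P=pts(capture("wrist"))[0]; rack(P); placed(P,(.525,.4735))
```

```text
t 34.1 tcp mm [ 473.  -254.8  245.6] down [ 0.002 -0.001 -1.   ] jaw deg -7.7 q6 -0.48 F [ 1.1  1.1 -0.1] w 0.297
rack [ 0.4736 -0.3442] yaw -7.59 n 732 rms 0.012
slot 1 [ 0.4221 -0.3373]
slot 2 [ 0.4478 -0.3408]
slot 3 [ 0.4736 -0.3442]
slot 4 [ 0.4994 -0.3476]
slot 5 [ 0.5252 -0.3511]
placed n 416 x ctr 0.5262 yaw -6.0 tilt -0.8 ztop 0.1359 y [-0.358 -0.295]
placed n 510 x ctr 0.476 yaw -6.8 tilt -3.6 ztop 0.1362 y [-0.397 -0.289]
```

>>> drive_tool(linear=[[0, 30, 0], [0, 35, 0], [0, 35, 0], [0, 35, 0], [0, 35, 0], [0, 35, 0], [0, 35, 0], [0, 35, 0]], turn=[[0, 0, 0], [0, 0, 0], [0, 0, 0], [0, 0, 0], [0, 0, 0], [0, 0, 0], [0, 0, 0], [0, 0, 0]], hand=0.35)

```text
t: 34.78
ee_pos: [0.4729, 0.0214, 0.2449]
ee_rot: [0.104, 1.567, -0.104]
wrist_force: [0.1, 0.1, 1.0]
width: 0.348
```

>>> drive_tool(linear=[[0, 35, 0], [0, 35, 0], [-5, 35, 0], [-5, 35, 0], [-5, 35, 0], [-5, 35, 0], [-5, 35, 0], [-5, 35, 0]], turn=[[0, 0, 0], [0, 0, 0], [0, 0, 0], [0, 0, 0], [0, 0, 0], [0, 0, 0], [0, 0, 0], [0, 0, 0]])

```text
t: 35.45
ee_pos: [0.4426, 0.3016, 0.2449]
ee_rot: [0.104, 1.568, -0.104]
wrist_force: [-0.4, -1.3, 0.4]
width: 0.352
```

>>> drive_tool(linear=[[-9, 35, 0], [-9, 28.2, 0], [0, 0, -15], [0, 0, -25], [0, 0, 0], [0, 0, 0]], turn=[[0, 0, 0], [0, 0, 0], [0, 0, 0], [0, 0, 0], [0, 0, 0], [0, 0, 0]])

```text
t: 35.95
ee_pos: [0.4249, 0.3628, 0.2042]
ee_rot: [0.103, 1.57, -0.105]
wrist_force: [-0.0, -0.7, 0.0]
width: 0.349
```

Run:
```python
from sc import *
jaw()
p=capture("wrist"); P=pts(p)[0]; saucers(P,(.424,))
```

```text
t 36.0 tcp mm [424.9 362.8 204.2] down [-0.001 -0.001 -1.   ] jaw deg -7.6 q6 0.72 F [-0.  -0.7  0. ] w 0.349
saucer n 764 x@ymid 0.4242 slope deg 7.26 y 0.31 0.417 top y 0.3642 top x [0.4178 0.4303] zmax 0.137
```

>>> drive_tool(linear=[[0, 0.5, -20], [0, 0, -30], [0, 0, -28], [0, 0, -20], [0, 0, -12], [0, 0, 0]], turn=[[0, 0, 0], [0, 0, 0], [0, 0, 0], [0, 0, 0], [0, 0, 0], [0, 0, 0]])

```text
t: 36.5
ee_pos: [0.4253, 0.3629, 0.0933]
ee_rot: [0.104, 1.57, -0.106]
wrist_force: [-0.4, -0.3, 0.4]
width: 0.349
```

>>> drive_tool(linear=[[0, 0, 0], [0, 0, 0], [0, 0, 0], [0, 0, 0], [0, 0, 0], [0, 0, 0]], turn=[[0, 0, 0], [0, 0, 0], [0, 0, 0], [0, 0, 0], [0, 0, 0], [0, 0, 0]], hand=0)

```text
t: 37.0
ee_pos: [0.426, 0.364, 0.0958]
ee_rot: [0.105, 1.566, -0.102]
wrist_force: [0.6, -0.8, 7.8]
width: 0.074
```

>>> drive_tool(linear=[[0, 0, 8], [0, 0, 20], [0, 0, 30], [0, 0, 30], [0, 0, 30], [0, 0, 30], [0, 0, 0]], turn=[[0, 0, 0], [0, 0, 0], [0, 0, 0], [0, 0, 0], [0, 0, 0], [0, 0, 0], [0, 0, 0]])

```text
t: 37.58
ee_pos: [0.4266, 0.3646, 0.2486]
ee_rot: [0.108, 1.561, -0.099]
wrist_force: [0.7, 0.2, -1.7]
width: 0.069
```

>>> drive_tool(linear=[[0, -15, 0], [5, -35, 0], [5, -35, 0], [5, -35, 0], [5, -35, 0], [5, -35, 0], [5, -35, 0], [5, -35, 0]], turn=[[0, 0, 0], [0, 0, 0], [0, 0, 0], [0, 0, 0], [0, 0, 0], [0, 0, 0], [0, 0, 0], [0, 0, 0]])

```text
t: 38.25
ee_pos: [0.4592, 0.1014, 0.2416]
ee_rot: [0.104, 1.57, -0.104]
wrist_force: [1.0, -0.1, -1.9]
width: 0.071
```

>>> drive_tool(linear=[[0, -35, 0], [0, -35, 0], [0, -35, 0], [0, -35, 0], [0, -35, 0], [-5.5, -35, 0], [-5.5, -35, 0], [-5.5, -35, 0]], turn=[[0, 0, 0], [0, 0, 0], [0, 0, 0], [0, 0, 0], [0, 0, 0], [0, 0, 0], [0, 0, 0], [0, 0, 0]])

```text
t: 38.92
ee_pos: [0.4422, -0.1781, 0.2415]
ee_rot: [0.104, 1.57, -0.104]
wrist_force: [1.1, -0.3, -1.8]
width: 0.075
```

>>> drive_tool(linear=[[-5.5, -35, 0], [-5.5, -35, 0], [-5.5, -35, 0], [-5.5, -35, 0], [0, -21.9, -10], [0, 0, -30], [0, 0, -25], [0, 0, -10]], turn=[[0, 0, 0], [0, 0, 0], [0, 0, 0], [0, 0, 0], [0, 0, 0], [0, 0, 0], [0, 0, 0], [0, 0, 0]])

```text
t: 39.58
ee_pos: [0.4196, -0.3375, 0.1636]
ee_rot: [0.108, 1.572, -0.102]
wrist_force: [0.0, 1.1, -1.8]
width: 0.071
```

>>> drive_tool(linear=[[0, 0, 0], [0, 0, 0], [0, 0, 0], [0, 0, 0]], turn=[[0, 0, 0], [0, 0, 0], [0, 0, 0], [0, 0, 0]])

```text
t: 39.92
ee_pos: [0.4222, -0.3386, 0.1685]
ee_rot: [0.102, 1.567, -0.105]
wrist_force: [0.4, 0.3, -2.1]
width: 0.074
```

```bash
python3 rl.py w16
```

```text
t 39.9 tcp mm [ 422.2 -338.6  168.5] down [ 0.002 -0.002 -1.   ] jaw deg -7.6 q6 -0.67 F [ 0.4  0.3 -2.1] w 0.074
rack [ 0.4768 -0.3455] yaw -7.18 n 2136 rms 0.0165
slot 1 [ 0.4253 -0.339 ]
slot 2 [ 0.4511 -0.3423]
slot 3 [ 0.4768 -0.3455]
slot 4 [ 0.5026 -0.3488]
slot 5 [ 0.5284 -0.352 ]
held n 941 slope 5.22 x at tcp y 0.4227 tcp [ 0.4222 -0.3386  0.1685] ymax -0.2804615461258988 z [0.079 0.205] x sd 0.0023485894130183755
```

View pics/w16.png

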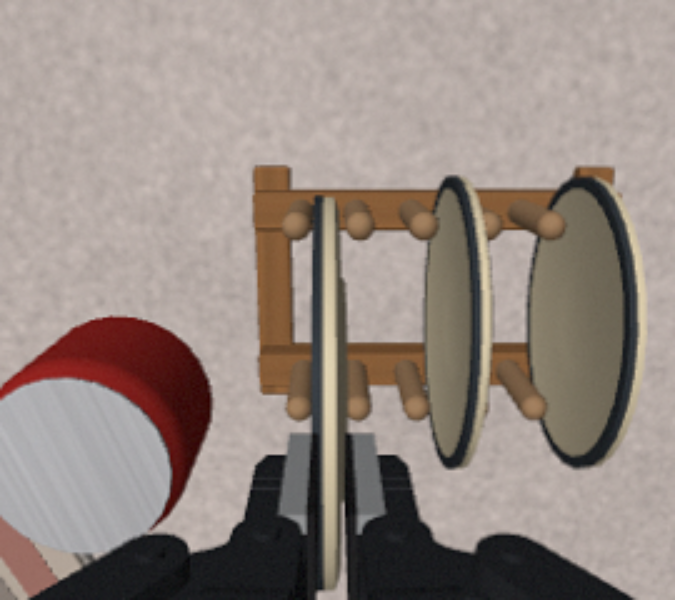

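>>> drive_tool(linear=[[0, 0, -12], [0, 0, -14], [0, 0, -14], [0, 0, -12], [0, 0, -8], [0, 0, -5], [0, 0, 0]], turn=[[0, 0, 0], [0, 0, 0], [0, 0, 0], [0, 0, 0], [0, 0, 0], [0, 0, 0], [0, 0, 0]])

```text
t: 40.55
ee_pos: [0.4217, -0.3382, 0.1018]
ee_rot: [0.104, 1.569, -0.103]
wrist_force: [-0.4, -1.1, -1.6]
width: 0.073
```

>>> drive_tool(linear=[[0, 0, -3], [0, 0, -3], [0, 0, -2], [0, 0, 0]], turn=[[0, 0, 0], [0, 0, 0], [0, 0, 0], [0, 0, 0]])

```text
t: 40.88
ee_pos: [0.4225, -0.3387, 0.0954]
ee_rot: [0.103, 1.566, -0.105]
wrist_force: [0.8, 4.1, 10.6]
width: 0.072
```

>>> drive_tool(linear=[[0, 0, 0], [0, 0, 0], [0, 0, 0], [0, 0, 0]], turn=[[0, 0, 0], [0, 0, 0], [0, 0, 0], [0, 0, 0]], hand=0.3)

```text
t: 41.22
ee_pos: [0.4217, -0.3384, 0.0942]
ee_rot: [0.104, 1.568, -0.104]
wrist_force: [-0.2, 0.1, 0.3]
width: 0.302
```

>>> drive_tool(linear=[[0, 0, 10], [0, 0, 25], [0, 0, 35], [0, 0, 35], [0, 0, 35], [8, 30, 10], [8, 35, 0], [0, 35, 0]], turn=[[0, 0, 0], [0, 0, 0], [0, 0, 0], [0, 0, 0], [0, 0, 0], [0, 0, 0], [0, 0, 0], [0, 0, 0]])

```text
t: 41.88
ee_pos: [0.4384, -0.2377, 0.2457]
ee_rot: [0.104, 1.566, -0.106]
wrist_force: [0.4, -0.2, 0.1]
width: 0.299
```

>>> drive_tool(linear=[[0, 30, 10], [0, 30, 10], [0, 0, 10], [0, 0, 0], [0, 0, 0], [0, 0, 0], [0, 0, 0], [0, 0, 0]], turn=[[0, 0, 0], [0, 0, 0], [0, 0, 0], [0, 0, 0], [0, 0, 0], [0, 0, 0], [0, 0, 0], [0, 0, 0]])

```text
t: 42.55
ee_pos: [0.4375, -0.1789, 0.2735]
ee_rot: [0.105, 1.569, -0.104]
wrist_force: [1.3, -0.4, 0.6]
width: 0.299
```

Run:
```python
from pl import *
jaw()
p=capture("wrist"); P=pts(p)[0]; placed(P,(.525,.4735,.422))
q=capture("side"); t=capture("top")
Ps=pts(q)[0]; placed(Ps,(.525,.4735,.422))
a=cv2.resize(q["pixels"][90:270,110:350],(400,300),interpolation=cv2.INTER_CUBIC)
b=cv2.resize(t["pixels"][100:250,190:390],(400,300),interpolation=cv2.INTER_CUBIC)
cv2.imwrite("pics/f.png",np.vstack([np.hstack([a,b]),np.hstack([cv2.resize(p["pixels"],(400,300)),cv2.resize(t["pixels"],(400,300))])]))
for n,pp in(("top",t),("side",q)):
  for o in("cup1","sugar_jar","teaspoon","milk_jug","herb_pot","moka_pot","biscuit_tin"):
    for r in silhouettes(pp,o)[:3]:
        if r["conf"]<.5: continue
        X=pts(pp,r["region"])[0]; print(n,o,round(r["conf"],2),np.round(np.median(X,0),3),np.round(np.percentile(X,5,0),3),np.round(np.percentile(X,95,0),3))
```

```text
t 42.5 tcp mm [ 437.5 -178.9  273.5] down [-0.001  0.001 -1.   ] jaw deg -7.6 q6 -0.39 F [ 1.3 -0.4  0.6] w 0.299
placed n 363 x ctr 0.525 yaw -5.7 tilt -0.8 ztop 0.1334 y [-0.362 -0.295]
placed n 23 x ctr 0.5376 yaw 56.3 tilt -13.2 ztop 0.0962 y [-0.293 -0.288]
placed n 384 x ctr 0.4262 yaw -5.3 tilt -5.5 ztop 0.1362 y [-0.376 -0.281]
none at 0.525 4
none at 0.4735 0
none at 0.422 0
top cup1 0.91 [ 0.638 -0.12   0.175] [ 0.613 -0.158  0.136] [ 0.669 -0.088  0.214]
top cup1 0.85 [0.642 0.018 0.177] [ 0.618 -0.018  0.14 ] [0.672 0.051 0.215]
top cup1 0.73 [0.646 0.152 0.177] [0.624 0.12  0.142] [0.675 0.191 0.214]
top sugar_jar 0.64 [ 0.577 -0.039  0.064] [ 0.558 -0.064  0.004] [ 0.606 -0.017  0.069]
top milk_jug 0.76 [0.7   0.353 0.092] [0.678 0.33  0.023] [0.73  0.384 0.099]
top milk_jug 0.57 [0.73  0.033 0.115] [ 0.664 -0.218  0.   ] [0.807 0.225 0.232]
top herb_pot 0.81 [ 0.693 -0.341  0.134] [ 0.664 -0.378  0.001] [ 0.751 -0.316  0.153]
top moka_pot 0.73 [ 0.303 -0.379  0.084] [ 0.266 -0.424  0.014] [ 0.342 -0.344  0.089]
top moka_pot 0.63 [0.28  0.372 0.143] [0.243 0.341 0.017] 
[... 414 characters left out ...]
] [0.676 0.049 0.21 ]
side sugar_jar 0.96 [ 0.571 -0.026  0.045] [ 0.557 -0.053  0.01 ] [ 0.601 -0.011  0.069]
side teaspoon 0.63 [ 0.552 -0.137  0.013] [ 0.521 -0.175  0.005] [ 0.598 -0.103  0.022]
side milk_jug 0.73 [ 0.686 -0.334  0.094] [ 0.66  -0.367  0.018] [ 0.724 -0.316  0.153]
side milk_jug 0.71 [0.642 0.021 0.167] [ 0.616 -0.017  0.137] [0.676 0.049 0.212]
side milk_jug 0.6 [0.688 0.369 0.067] [0.676 0.338 0.012] [0.733 0.396 0.098]
side herb_pot 0.67 [ 0.687 -0.335  0.094] [ 0.66  -0.375  0.015] [ 0.741 -0.316  0.152]
side herb_pot 0.53 [ 0.55  -0.31   0.021] [ 0.535 -0.321  0.01 ] [ 0.561 -0.301  0.034]
side moka_pot 0.6 [0.255 0.399 0.136] [0.239 0.355 0.016] [0.307 0.446 0.152]
```

View pics/f.png

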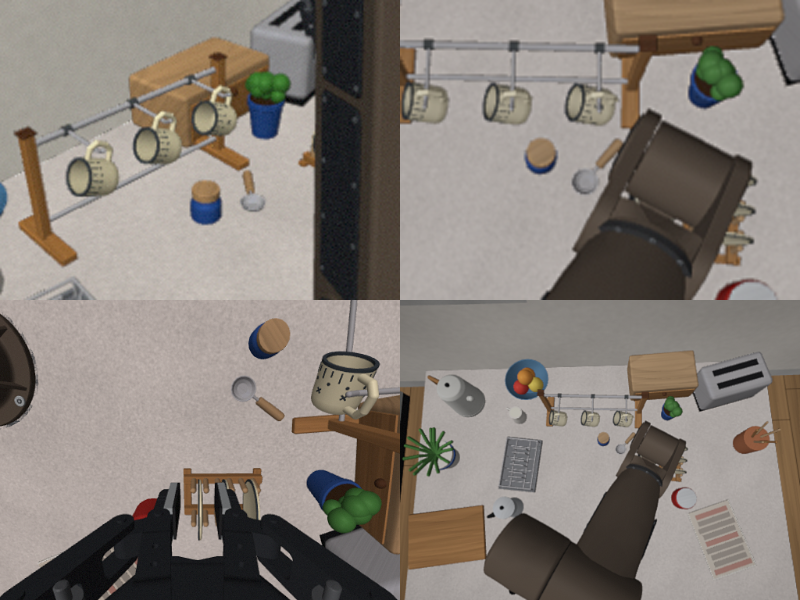

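>>> drive_tool(linear=[[0, 35, 0], [0, 35, 0], [0, 35, 0], [0, 35, 0], [0, 35, 0], [0, 0, 0], [0, 0, 0], [0, 0, 0]], turn=[[0, 0, 0], [0, 0, 0], [0, 0, 0], [0, 0, 0], [0, 0, 0], [0, 0, 0], [0, 0, 0], [0, 0, 0]])

```text
t: 44.07
ee_pos: [0.4378, -0.0036, 0.2742]
ee_rot: [0.103, 1.568, -0.103]
wrist_force: [0.5, -0.4, 0.1]
width: 0.306
```

Run:
```python
from pl import *
jaw()
t=capture("top"); P=pts(t)[0]; rack(P); 
placed(P,(.525,.4735,.422))
Q=P[(P[:,2]>.1)&(P[:,2]<.16)&(abs(P[:,0]-.4735)<.09)&(abs(P[:,1]+.345)<.08)]
for y0 in(-.37,-.345,-.32): q=Q[abs(Q[:,1]-y0)<.012]; print(y0,np.round(np.sort(q[:,0]),3).tolist(), np.round(q[:,2].max(),3) if len(q) else "")
w=capture("side"); Ps=pts(w)[0]
for y0,c in((-.134,.64),(.0065,.642),(.146,.648)):
    for n,X in(("top",P),("side",Ps)):
        H=X[(abs(X[:,0]-c)<.05)&(abs(X[:,1]-y0)<.07)&(X[:,2]>.08)&(X[:,2]<.25)]; print(n,"cup",np.round(np.percentile(H,[2,50,98],axis=0),3).tolist())
cv2.imwrite("pics/f2.png",cv2.resize(t["pixels"][100:250,250:400],(600,600),interpolation=cv2.INTER_CUBIC))
```

```text
t 44.1 tcp mm [437.8  -3.6 274.2] down [ 0. -0. -1.] jaw deg -7.5 q6 -0.03 F [ 0.5 -0.4  0.1] w 0.306
rack [ 0.4771 -0.3462] yaw -6.51 n 198 rms 0.0164
slot 1 [ 0.4254 -0.3404]
slot 2 [ 0.4512 -0.3433]
slot 3 [ 0.4771 -0.3462]
slot 4 [ 0.5029 -0.3492]
slot 5 [ 0.5287 -0.3521]
placed n 111 x ctr 0.5258 yaw -7.5 tilt -0.5 ztop 0.1379 y [-0.405 -0.297]
placed n 108 x ctr 0.4728 yaw -7.8 tilt 0.1 ztop 0.1377 y [-0.4   -0.289]
placed n 103 x ctr 0.4201 yaw -8.1 tilt 1.1 ztop 0.14 y [-0.393 -0.282]
-0.37 [0.413, 0.414, 0.415, 0.416, 0.416, 0.416, 0.416, 0.416, 0.417, 0.417, 0.419, 0.419, 0.419, 0.42, 0.42, 0.42, 0.423, 0.466, 0.466, 0.467, 0.467, 0.469, 0.469, 0.469, 0.469, 0.47, 0.47, 0.47, 0.47, 0.471, 0.471, 0.473, 0.473, 0.473, 0.518, 0.519, 0.52, 0.52, 0.52, 0.52, 0.52, 0.52, 0.521, 0.521, 0.522, 0.522, 0.523, 0.523, 0.523, 0.523, 0.523, 0.523, 0.524, 0.524, 0.524, 0.525, 0.527] 0.138
-0.345 [0.419, 0.419, 0.419, 0.419, 0.419, 0.42, 0.42, 0.422, 0.423, 0.423, 0.423, 0.423, 0.423, 0.424, 0.469, 0.47, 0.47, 0.47, 0.472, 0.473, 0.473, 0.473, 0.473, 0.473, 0.473, 0.473, 0.473, 0.474, 0.47
[... 418 characters left out ...]
 0.475, 0.476, 0.476, 0.477, 0.477, 0.478, 0.478, 0.478, 0.478, 0.478, 0.479, 0.525, 0.525, 0.526, 0.527, 0.527, 0.527, 0.527, 0.527, 0.528, 0.528, 0.528, 0.529, 0.529, 0.529, 0.531, 0.531, 0.531, 0.531, 0.532, 0.533] 0.136
top cup [[0.611, -0.16, 0.136], [0.638, -0.122, 0.177], [0.675, -0.085, 0.218]]
side cup [[0.609, -0.159, 0.134], [0.637, -0.122, 0.167], [0.674, -0.086, 0.218]]
top cup [[0.617, -0.021, 0.137], [0.643, 0.014, 0.179], [0.682, 0.055, 0.218]]
side cup [[0.614, -0.019, 0.136], [0.641, 0.019, 0.169], [0.678, 0.054, 0.218]]
top cup [[0.623, 0.117, 0.141], [0.649, 0.149, 0.179], [0.686, 0.194, 0.219]]
side cup [[0.622, 0.121, 0.136], [0.646, 0.16, 0.169], [0.686, 0.195, 0.219]]
```

View pics/f2.png

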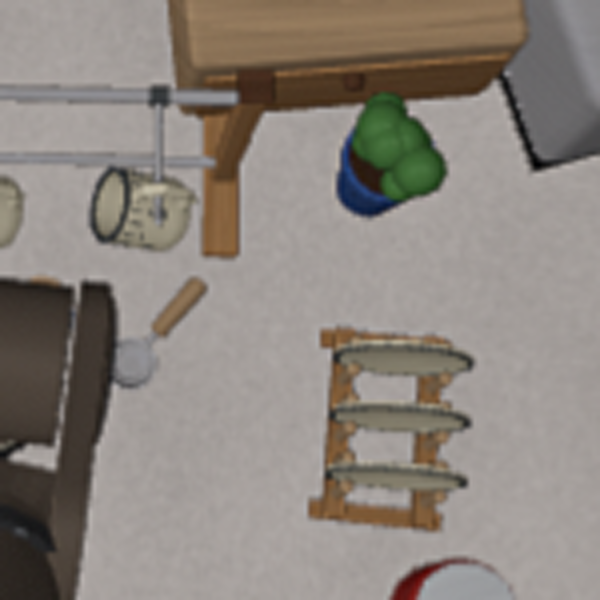

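All three saucers stand level in slots 1, 3 and 5, all three cups hang still on their hooks, and the arm is clear of everything. I'm handing the job in.

```bash
python3 -c "
from station import robot
print(robot.hand_in())"
```

```text
the job is handed in; nothing more can be done
None
```

I hung all three cups on the rail and stood all three saucers in the rack, then handed the job in at about t = 44 s of the 210 s allowed.

- **Cups:** One cup hangs on each hook. The close-up before each release showed the wire through the handle. In the last top and side views the cups had their expected hanging shape and showed no drift over the last 1.5 s.
- **Saucers:** They stand in slots 1, 3 and 5. The last top-view fit put them within about 2 mm of the slots across the rack. Yaw was about −7.5 to −8.1° against the rack's −7.5°, tilt 1.1° at most, and top edges 138–140 mm (136–137 mm in the drainer). An earlier wrist view with part of the discs hidden gave up to 5.5° of tilt for one saucer; the unobstructed top view did not confirm it.
- **Other things on the table:** The jar, spoon, jug and pots measured where they were at the start. The biscuit tin's midpoint came out 14 mm different, because the arm hid part of it in the first picture; the edge visible both times agreed to within about 6 mm.
- **Checks that disagreed:** The rack fit was no longer usable once saucers stood in it, so I used the fit from before loading. The network found false matches now and then, such as the tin reported as the moka pot; I ignored these.
- **Disturbances:** I saw no sign of a knocked cup or a slackened grip.

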